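Change over the tray of a seal-stone polisher

ROBOT

A 6-joint arm with a two-finger parallel gripper is mounted at the origin on the work surface. World frame = base frame: x ahead of the robot, y to its left, z up, the work surface at z = 0. Lengths are in m, angles in degrees, forces in N, time in s.
With the tool pointing down it reaches from about 0.35 to 0.875 m from the base axis. Payload 4.2 kg.
Tool frame: the origin (TCP) lies on the centre line of the jaws, within the pads' length; the fingertips stand tip_reach ahead of it and the grasp point (between the pads) is the TCP (tip_reach is the distance from the TCP to the fingertips, in m); z points along the fingers, y is the line along which they close (so a half turn about z gives the same grasp; the last joint's range is limited). The gripper opens to 87 mm and grips with 3 to 60 N. Pads are 19 mm wide; open, the fingers measure 117 mm over their backs; the gripper's body (75 mm by 190 mm) begins 51 mm behind the grasp point.
Start: joints at [78.644, 22.042, 0.453, 0, -68.411, -14.817], TCP at [0.276, 0.561, 0.242] pointing down, gripper open.
Joint ranges: [-179.83, 179.83], [-69.29, 118.12], [-61.27, 80.66], [-181.25, 117.63], [-171.15, -9.14], [-177.46, 177.46]. Speed limits (degrees/s): [159.86, 159.86, 180, 180, 180, 180].

INTERFACE

Orientations are given as a 3x3 rotation matrix whose columns are the frame's x, y, z axes.
In Python, from station import sense, capture, finish_job, tip_reach gives the robot as it stands.
- The arm moves only by the tool arm_command, never from a script. Its argument "deltas" is a list of rows, each a list of 7 numbers: the turn, a rotation vector about the tool's x, y, z in rad, then the shift along the tool's x, y, z in cm, then the closure, from -1 (fully open) to 1 (shut), so that 0 is half open. In form: [[rx, ry, rz, dx, dy, dz, hand], ...]. A call has 1 to 8 rows; each row is the pose to reach, as a shift and turn from the pose commanded when the call began, along the tool's axes at that moment; what a row does not reach only later rows make up. A row lasts 1/12 s, in which the tool goes at most 41.7 mm and 7.16 degrees, less where a joint would pass 70% of its speed; a pose out of reach is approached as far as the arm can. A call with a gripper value outside its range is refused whole. The fingers move at their own pace and stop on an object; the grip force is fixed at half the most. Time passes only in rows, so rows that repeat a pose let the fingers close. It gives the time, the measured TCP pose, the force, the opening and the grip force at its end, in the units of the state.
- sense(): the state, without advancing time (a new reading comes with each control period).
- capture(name): name is "scene" or "top" or "wrist"; returns a dict with "pixels" (384x512x3 uint8, blue, green, red), "fovy" (degrees; the focal length in pixels is half the picture's height over the tangent of half this angle, whatever the lens; pixels are square), "cx", "cy" (the principal point, pixels), "k1" (the pictures are not rectified: a ray, as slopes to the right and down, at radius r is drawn at 1 + k1 r^2 times it, then the intrinsics apply), "rvec" (rotation vector, rad) and "tvec" (3), from world to camera coordinates, as OpenCV has them. Camera axes: x right, y down, z forward; pixel columns grow to the right and rows downward; lengths in m; the calibration is good to about 2 mm. A picture is of the moment at which its call begins. There is no depth.
- finish_job(): hands the job in; it is judged then, once.
The state is a dict: "time_s": time; "joints": joint angles; "joint_velocities": joint speeds; "effort": joint torques, N m; "tcp_pos": TCP position; "ee_rot": TCP orientation; "wrist_force": force on the tool from outside, world axes, zero at the start; "moment": the same for the moment, N m; "gripper_width": opening from 0.0 (shut) to 1.0 (fully open); "gripper_force": force on a finger pad.
Only numpy, scipy, OpenCV 4.12 (cv2) and the standard library are available. Lean on these libraries where they do the work, as an engineer would, in place of code of your own. Each camera call takes 0.05 s, during which the arm holds its last target. There are 200 camera calls.

TASK

The polisher has finished: with the pin fork, not your fingers, push the spring bar aside so that the hold-down strap springs open, then lift the tray off and tip the polished stones out of its mouth into the tub. Seat the empty tray back on the polisher, lay the rough stones from the leather pad in it, press the strap shut until it snaps in under the spring bar, and hang the fork upright back in its block. Do not disturb the carved seal, the ink jar or the chisel.

Things in the scene. Friction and masses are not known exactly. Their poses are not given: they have to be found in the camera images.
- polisher: Vibrating polisher fixed to the bench, 236 mm deep (x), 317 mm wide (y, from -112 to +205 mm), deck 55 mm high; origin on the bench under the seated tray's centre, x to its far side, y left. The tray stands between side ribs 14 mm high (5 mm clear), a black rubber stop at -y, 30 mm high, that closes its mouth (5 mm clear) and a rear rib 12 mm high at +y (7 mm clear).
- cradle (a point): where the middle of the tray's handle bar (tray_grip) is when the tray is seated on the polisher: 79 mm above the deck, 134 mm above the bench; axes as the polisher's
- bar_neck (a point): Fixed point on the brass spring bar's axis, mid-way along its bare neck, 81.5 mm above the bench, 26.5 above the deck; polisher's axes. The bar, 8 mm thick, lies along y. A lug ends 13 mm to -y; a collar 26 mm across faces it 14 mm to +y. Pushing the collar to +y (fork between lug and collar) draws the bar's tip out of the strap's eye; a spring drives it back.
- spring_bar (a joint): travel of the spring bar in m: 0 at rest with its tip in the strap's eye, growing as the collar is pushed to +y, stop at 0.016; the eye comes free at about 0.009. It takes 3 N to start and 8 N at the stop.
- strap (a joint): angle of the steel hold-down strap in rad: 0 closed over the tray's tab, 1.65 thrown open. 200 mm long, 20 wide, 5 thick, at y = +107 mm of the polisher, hinge axis along y at x = +100 mm, 81.5 mm above the bench. Let go by the spring bar it springs open by itself and stays. Pushed down again (2 N at its end), its bevelled eye snaps in under the bar at about 10 N.
- tray_grip (a point): Middle of the tray's wooden handle bar: along the tray's x, 148 mm long, 12 thick (y), 20 high, centre 79 mm above the tray's underside. Steel tray 148 mm (x) by 178 mm (y), 300 g, floor 4 mm, walls 26 mm high, open mouth without lip at -y; at +y a tab 100 mm wide, 22 mm high sticks out 34 mm. Stones slide on it at a tilt of 15 to 20 degrees.
- tray_mouth (a point): middle of the floor's edge at the tray's open mouth, 89 mm to -y of the handle and 75 mm below its bar's centre; axes as the tray's
- tub: loose open grey tub, 200 mm (x) by 220 mm (y) outside, 85 mm high, walls and floor 5 mm, 600 g; origin at the centre of its underside
- fork_grip (a point): Middle of the leather handle (20 mm in x, 22 in y, 82 tall) of the pin fork, an upright tool 158 mm tall, 140 g, hanging tines down in its block; 112 mm above the tine tips. Flange 46 by 30 mm, underside 70 mm above the tips. Two tines, 38 mm long, 7 wide in x, 6 thick in y, 16 mm apart inside, side by side along x, so they straddle a bar lying along y.
- fork_tips (a point): point midway between the tips of the fork's two tines, 112 mm below fork_grip; same axes
- fork_home (a point): Where fork_grip is when the fork hangs in its block, 122 mm above the bench. The fixed oak block is 70 mm (x) by 52 mm (y), 80 mm high; in its top an upright slot 38 mm (x) by 20 mm (y), 70 mm deep. The fork's flange rests on the top, its tines in the slot.
- done0_c (a point): polished seal stone with rounded edges, lying in the tray at first, 62 mm long, 28 mm square in section, about 125 g; this point is its centre, x runs along its length
- done1_c (a point): polished seal stone with rounded edges, lying in the tray at first, 62 mm long, 28 mm square in section, about 125 g; this point is its centre, x runs along its length
- done2_c (a point): polished seal stone with rounded edges, lying in the tray at first, 62 mm long, 28 mm square in section, about 125 g; this point is its centre, x runs along its length
- done3_c (a point): polished seal stone with rounded edges, lying in the tray at first, 62 mm long, 28 mm square in section, about 125 g; this point is its centre, x runs along its length
- rough0_c (a point): rough-sawn seal stone with sharp edges, lying on a leather pad 3 mm thick, 62 mm long, 28 mm square in section, about 125 g; this point is its centre, x runs along its length
- rough1_c (a point): rough-sawn seal stone with sharp edges, lying on a leather pad 3 mm thick, 62 mm long, 28 mm square in section, about 125 g; this point is its centre, x runs along its length
- rough2_c (a point): rough-sawn seal stone with sharp edges, lying on a leather pad 3 mm thick, 62 mm long, 28 mm square in section, about 125 g; this point is its centre, x runs along its length
- rough3_c (a point): rough-sawn seal stone with sharp edges, lying on a leather pad 3 mm thick, 62 mm long, 28 mm square in section, about 125 g; this point is its centre, x runs along its length
- pad: brown leather pad fixed on the bench, 130 mm (x) by 280 mm (y), 3 mm thick; origin under its centre
- carved_seal: finished reddish seal, 46 mm square, 93 mm tall with a round knob; leave it alone; origin under its centre
- ink_jar: white lidded jar of seal paste, 68 mm across, 54 mm tall; leave it alone; origin under its centre
- chisel: leather-wound chisel lying on the bench, 170 mm long; leave it alone; origin under its middle

How it is judged:
By the outcome, as a careful person would: the job done as asked, in the order asked, and still so for the second after the job is handed in, with the robot touching nothing.
Of done0, done1, done2, done3 only 2 to 4 are there at a start; the rules pass over those that are not, and their reading is None.
Of rough0, rough1, rough2, rough3 only 2 to 4 are there at a start; the rules pass over those that are not, and their reading is None.
At some moment in a run one of tub, rough0, rough1, rough2, rough3 may be knocked a few centimetres aside while the robot is not near it.
It also fails if it takes over 210 s, if anything falls off the work surface, if the arm or the gripper's body presses on something with over 40 N, if the wrist force passes 120 N, or if a joint passes its speed limit or range.

## Working session

There is one attempt and no reset: what is moved stays moved. The work goes in short steps, Python scripts to look and compute and a tool call to move; the robot and the scene stay as the last step left them, time stands still between calls to the robot, and variables do not carry over. Pictures are saved under pics/ and viewed, at most 14 in all, crops included, and the job is handed in when it is done.

Besides the shell and the picture viewer there is one more tool, called after ">>>" as a command line: name --pt "numbers of a row" for each row, then --argument value for the rest. arm_command: Moves the arm, as the interface text tells. Its arguments: {"type":"object","properties":{"deltas":{"type":"array"}},"required":["deltas"]}

```bash
mkdir -p pics
cat > h.py <<'E'
import numpy as np, cv2
from station import sense, capture, finish_job, tip_reach
def K(c):
    h,w=c['pixels'].shape[:2]; f=h/2/np.tan(np.radians(c['fovy'])/2)
    return f
def cam(c):
    R=cv2.Rodrigues(np.array(c['rvec'],float))[0]; t=np.array(c['tvec'],float).ravel(); return R,t
def ray(c,u,v):
    f=K(c); x=(u-c['cx'])/f; y=(v-c['cy'])/f; rd=np.hypot(x,y); r=rd
    for _ in range(30): r=rd/(1+c['k1']*r*r)
    s=r/rd if rd>0 else 1
    R,t=cam(c); return -R.T@t, R.T@np.array([x*s,y*s,1])
def onz(c,u,v,z):
    o,d=ray(c,u,v); return o+d*(z-o[2])/d[2]
def proj(c,p):
    R,t=cam(c); q=R@np.array(p)+t; x,y=q[0]/q[2],q[1]/q[2]; k=1+c['k1']*(x*x+y*y)
    return np.array([K(c)*x*k+c['cx'],K(c)*y*k+c['cy']])
E
python3 - <<'E'
from h import *
import pickle
print(tip_reach, {k:np.round(v,3) if not isinstance(v,str) else v for k,v in sense().items()})
for n in ['scene','top','wrist']:
    c=capture(n); cv2.imwrite(f'pics/{n}0.png',c['pixels']); pickle.dump(c,open(f'{n}0.pkl','wb'))
    R,t=cam(c); print(n,c['fovy'],c['k1'],-R.T@t,R[2])
E
```

```text
0.019 {'time_s': np.float64(0.0), 'joints': array([ 7.8644e+01,  2.2091e+01,  3.7800e-01, -2.9000e-02, -6.8412e+01,
       -1.4817e+01]), 'joint_velocities': array([-0.029,  0.005, -0.02 , -0.005, -0.012, -0.028]), 'effort': array([ 0.0000e+00, -3.9067e+01,  1.8740e+01,  4.2200e+00,  1.1000e-02,
       -0.0000e+00]), 'tcp_pos': array([0.275, 0.56 , 0.24 ]), 'ee_rot': array([[ 0.897, -0.441, -0.001],
       [-0.441, -0.897, -0.002],
       [ 0.   ,  0.002, -1.   ]]), 'wrist_force': array([ 0.48 , -0.37 , -0.344]), 'moment': array([-0.033,  0.05 ,  0.019]), 'gripper_force': np.float64(0.0), 'gripper_width': np.float64(1.005)}
scene 44.00188258547127 0.01665684139184678 [ 1.30546947 -0.7184535   1.01259796] [-0.53382511  0.53608519 -0.65394451]
top 48.1256633903708 -0.020459051207586346 [0.35053161 0.00661271 1.45997169] [ 0.15952234  0.00469276 -0.98718316]
wrist 67.93572767243732 -0.02379551175221944 [0.35062039 0.52403409 0.3851773 ] [-0.27265989  0.13134918 -0.95310229]
```

View pics/scene0.png

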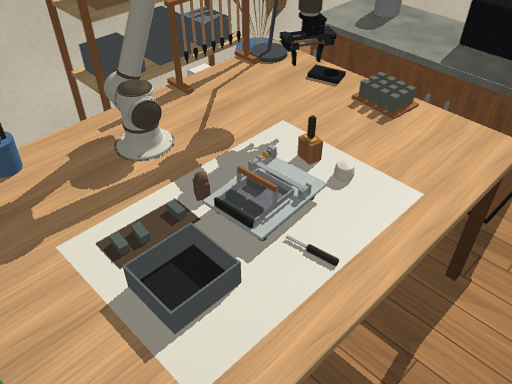

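View pics/top0.png

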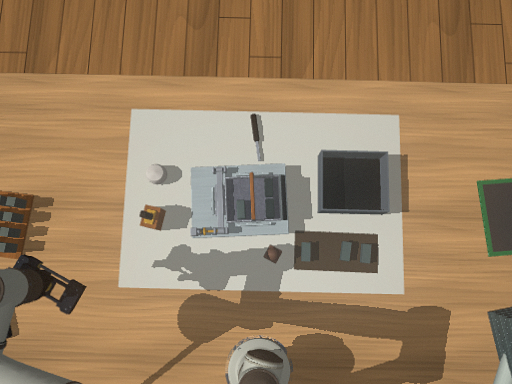

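The scene view shows the polisher at (265,190), tub (183,275), pad with 3 rough stones (150,230) and fork block (310,148). In the top view, image up is +x and image left is +y: polisher (240,200), tub (353,182), pad (336,252), fork block (150,216), jar (155,173), seal (272,254), chisel (257,135).

Run:
```python
from h import *
import pickle
c=pickle.load(open('top0.pkl','rb'));im=c['pixels'][100:300,110:410]
cv2.imwrite('pics/topcrop.png',cv2.resize(im,(798,532),interpolation=cv2.INTER_CUBIC))
for n,u,v,z in [('polc1',192,167,.055),('polc2',286,164,.055),('polc3',288,235,.055),('polc4',191,237,.055),('fork',147,214,.16),('handle',253,197,.14),('tub a',319,150,.085),('tub b',387,152,.085),('tub c',388,213,.085),('tub d',318,211,.085),('r',309,251,.031),('r',347,251,.031),('r',366,253,.031),('seal',272,254,.05)]:
    print(n,np.round(onz(c,u,v,z),3))
```

```text
polc1 [0.649 0.238 0.055]
polc2 [ 0.667 -0.076  0.055]
polc3 [ 0.431 -0.086  0.055]
polc4 [0.417 0.23  0.055]
fork [0.478 0.35  0.16 ]
handle [0.541 0.03  0.14 ]
tub a [ 0.71  -0.182  0.085]
tub b [ 0.709 -0.406  0.085]
tub c [ 0.507 -0.405  0.085]
tub d [ 0.508 -0.179  0.085]
r [ 0.381 -0.157  0.031]
r [ 0.384 -0.282  0.031]
r [ 0.379 -0.345  0.031]
seal [ 0.369 -0.035  0.05 ]
```

View pics/topcrop.png

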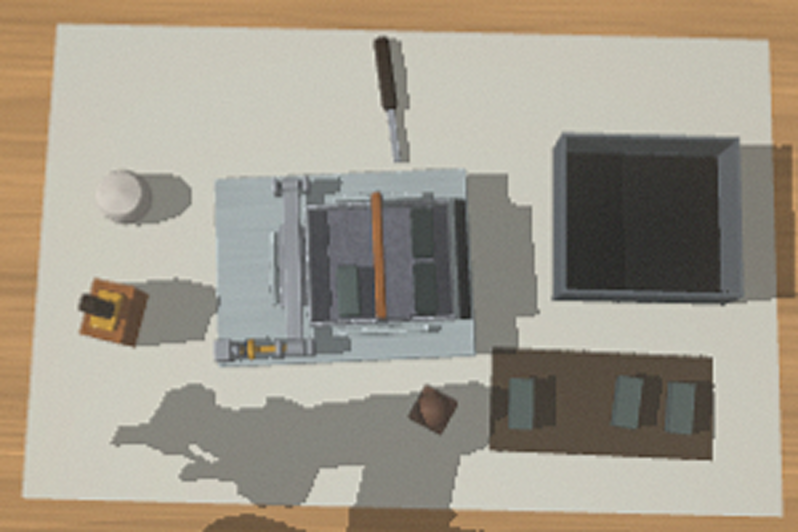

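The top crop shows three polished stones in the tray (425,230), (425,285), (348,290), three rough stones on the pad, the collar at (265,348), and a fork block yawed about -16°. Next I move the wrist camera over the fork and polisher for a closer look.

>>> arm_command --pt "0 0 0 16 11 -3 -1" --pt "0 0 0 16 11 -3 -1" --pt "0 0 0 16 11 -3 -1" --pt "0 0 0 16 11 -3 -1" --pt "0 0 0 16 11 -3 -1" --pt "0 0 0 16 11 -3 -1"

```text
time_s: 0.65
tcp_pos: [0.3725, 0.3876, 0.2729]
ee_rot: [[0.895, -0.445, 0.001], [-0.445, -0.895, 0.0], [0.001, -0.001, -1.0]]
wrist_force: [-0.3, -0.2, 0.5]
gripper_width: 0.996
gripper_force: 0.0
```

>>> arm_command --pt "0 0 -0.18 16 11 -3 -1" --pt "0 0 -0.18 16 11 -3 -1" --pt "0 0 -0.18 16 11 -3 -1" --pt "0 0 -0.18 16 11 -3 -1" --pt "0 0 -0.18 16 11 -3 -1" --pt "0 0 -0.18 16 11 -3 -1" --pt "0 0 -0.18 16 11 -3 -1" --pt "0 0 -0.18 16 11 -3 -1"

```text
time_s: 1.32
tcp_pos: [0.4655, 0.2225, 0.3011]
ee_rot: [[0.962, -0.274, -0.001], [-0.274, -0.962, -0.0], [-0.001, 0.0, -1.0]]
wrist_force: [-0.3, -0.4, 0.1]
gripper_width: 0.997
gripper_force: 0.0
```

Run:
```python
from h import *
import pickle
c=capture('wrist'); pickle.dump(c,open('w1.pkl','wb')); s=sense(); print(s['time_s'],s['tcp_pos'],s['ee_rot'],s['joints'])
cv2.imwrite('pics/w1.png',cv2.resize(c['pixels'],(800,600),interpolation=cv2.INTER_CUBIC))
```

```text
1.3667 [0.4653778  0.22296488 0.30105922] [[ 9.62147276e-01 -2.72528909e-01 -7.82635357e-04]
 [-2.72529164e-01 -9.62147492e-01 -2.39294347e-04]
 [-6.87796019e-04  4.43527364e-04 -9.99999665e-01]] [ 4.36263655e+01  9.12522919e+00 -8.79303257e+00 -2.20802133e-02
 -7.21236580e+01  3.05656025e+01]
```

View pics/w1.png

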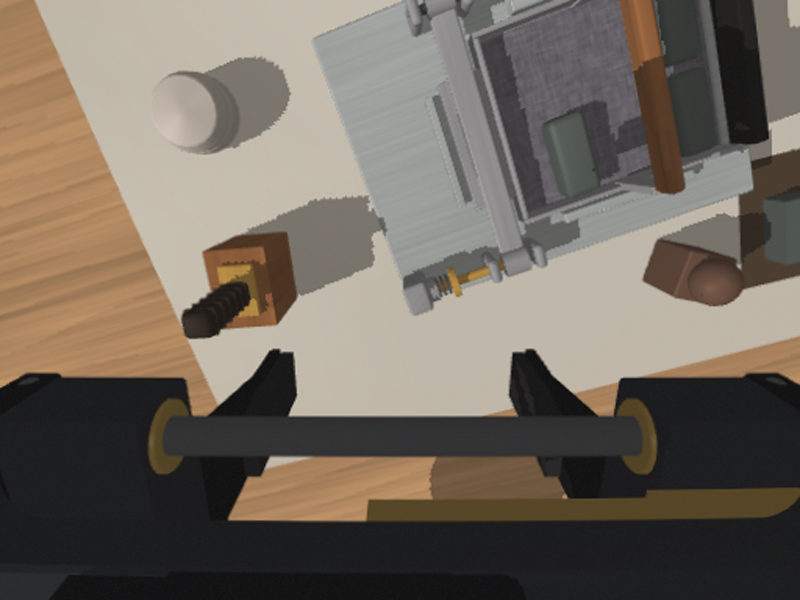

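The wrist view (1.56x scaled) shows the fork handle top at (200,322), flange (240,288), collar (455,282), neck (475,273), lug (492,267), strap eye end (515,258), deck corners (313,40) and (752,187), and handle bar from (630,0) to (672,190).

Run:
```python
from h import *
import pickle
c=pickle.load(open('w1.pkl','rb')); s=1.5625
P=lambda u,v,z: np.round(onz(c,u/s,v/s,z)[:2],4)
for n,u,v,z in [('deckfarY',313,40,.055),('decknear-y',752,187,.055),('decknearedge',560,249,.055),('edge+y',385,244,.055),('collar',456,281,.0815),('lug',492,267,.0815),('lugR',498,265,.0815),('handletop',200,322,.168),('barend near',672,190,.134),('strap end',517,262,.084),('seal knob',715,283,.08)]:
    print(n,P(u,v,z))
hsv=cv2.cvtColor(c['pixels'],cv2.COLOR_BGR2HSV)
m=cv2.inRange(hsv,(15,110,90),(32,255,255))
n,l,st,ce=cv2.connectedComponentsWithStats(m)
for i in range(1,n):
    if st[i,4]>15: print('yellow',st[i],ce[i]*s)
# flange polygon
lab=[i for i in range(1,n) if st[i,4]>100 and ce[i][0]*s<300 and ce[i][1]*s<350]
for i in lab:
    cnt=max(cv2.findContours((l==i).astype(np.uint8),0,2)[0],key=len)
    hull=cv2.approxPolyDP(cv2.convexHull(cnt),2,True).reshape(-1,2)
    for q in hull: print('flange',q*s,np.round(onz(c,*q,.085)[:2],4))
im=c['pixels'][130:230,110:360]; cv2.imwrite('pics/w1c.png',cv2.resize(im,(800,320),interpolation=cv2.INTER_NEAREST))
```

```text
deckfarY [0.6494 0.2428]
decknear-y [ 0.4406 -0.0858]
decknearedge [0.432  0.0854]
edge+y [0.4788 0.2344]
collar [0.4365 0.1831]
lug [0.4401 0.1511]
lugR [0.4404 0.1459]
handletop [0.4817 0.3584]
barend near [0.4749 0.0266]
strap end [0.4393 0.1304]
seal knob [ 0.3733 -0.0322]
yellow [    0     0   139   266 14960] [ 70.36628927 236.468186  ]
yellow [139 168  29  35 464] [241.69248384 284.15948276]
yellow [286 171  27  19 202] [464.17852723 277.52939356]
yellow [ 420  216   92   30 1020] [747.96875    362.30698529]
yellow [368 245  28  21 263] [600.2851711  398.75237643]
yellow [ 96 263   7  40 106] [153.37558962 444.11851415]
yellow [316 262  15   4  38] [506.49671053 412.45888158]
yellow [412 264   8  39 123] [650.94004065 443.68648374]
yellow [ 146  293  217   40 4562] [378.13048005 485.20933801]
flange [0. 0.] [0.7309 0.4477]
flange [32.8125  1.5625] [0.7228 0.425 ]
flange [215.625  404.6875] [0.383  0.4252]
flange [209.375 412.5  ] [0.3769 0.4342]
flange [193.75   414.0625] [0.3793 0.4491]
flange [  0.    384.375] [0.4565 0.6121]
flange [250.  262.5] [0.4998 0.3441]
flange [260.9375 310.9375] [0.4575 0.3509]
flange [254.6875 315.625 ] [0.4549 0.3577]
flange [234.375 315.625] [0.4597 0.3746]
flange [218.75   282.8125] [0.4907 0.3761]
flange [217.1875 265.625 ] [0.5049 0.3715]
```

View pics/w1c.png

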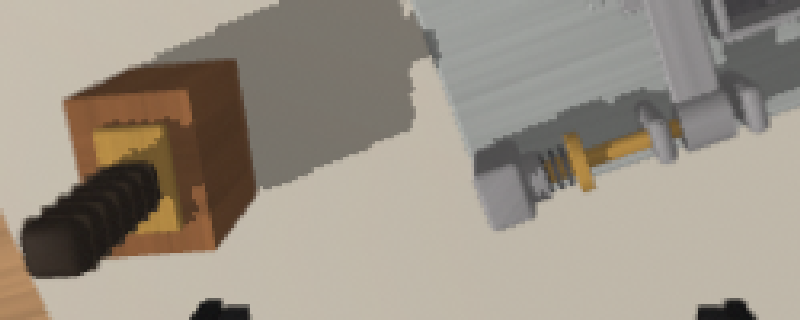

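Run:
```python
from h import *
import pickle
c=pickle.load(open('w1.pkl','rb'))
P=lambda u,v,z: np.round(onz(c,u/3.2+110,v/3.2+130,z)[:2],4)
for n,u,v,z in [('blk',65,98,.08),('blk',188,90,.08),('blk',215,248,.08),('blk',90,255,.08),('hand top',53,247,.168),('hand bottom of top',80,240,.168),('collarface',592,158,.0815),('neckmid',620,150,.0815),('lugface',650,141,.0815),('strapedgeL',680,100,.084),('strapedgeR',712,95,.084)]: print(n,P(u,v,z))
# deck near edge & far edge fits from top
t=pickle.load(open('top0.pkl','rb'))
g=t['pixels'].astype(int); hsv=cv2.cvtColor(t['pixels'],cv2.COLOR_BGR2HSV)
m=cv2.inRange(hsv,(0,60,60),(18,255,220)); n,l,st,ce=cv2.connectedComponentsWithStats(m)
for i in range(1,n):
    if 60<st[i,4]<2000 and 110<ce[i][0]<410 and 110<ce[i][1]<290: print('brown',st[i],ce[i])
m=m[160:230,240:265]; ys,xs=np.nonzero(m); 
for v in (172,180,190,200,210,216):
    q=xs[ys==v-160]
    if len(q): print('bar row',v,q.mean()+240,np.round(onz(t,q.mean()+240,v,.144)[:2],4))
```

```text
blk [0.5192 0.38  ]
blk [0.5084 0.3302]
blk [0.4408 0.344 ]
blk [0.4525 0.3973]
hand top [0.481  0.3604]
hand bottom of top [0.4808 0.3508]
collarface [0.436  0.1789]
neckmid [0.4362 0.167 ]
lugface [0.4365 0.1542]
strapedgeL [0.4507 0.1392]
strapedgeR [0.4492 0.1263]
brown [249 172   6  48 186] [251.88172043 195.94623656]
brown [140 205  26  25 331] [153.8489426  217.42598187]
brown [ 295  232   83   41 1783] [335.14021312 252.12675266]
brown [265 245  17  18 150] [272.68666667 253.55333333]
bar row 172 251.5 [0.619  0.0365]
bar row 180 251.0 [0.5936 0.0374]
bar row 190 251.5 [0.5621 0.035 ]
bar row 200 252.0 [0.5309 0.0326]
bar row 210 252.5 [0.4999 0.0303]
bar row 216 252.5 [0.4814 0.0298]
```

Fork grip is at about (0.4805, 0.361) with yaw -12.5°, polisher origin about (0.547, 0.033) with yaw 2.8°, and neck at (0.436, 0.167). These all agree with the given sizes. Now the fork.

>>> arm_command --pt "0 0 -0.06 -2.3 -13.7 6 -1" --pt "0 0 -0.06 -2.3 -13.7 6 -1" --pt "0 0 -0.06 -2.3 -13.7 6 -1" --pt "0 0 -0.06 -2.3 -13.7 6 -1" --pt "0 0 -0.06 -2.3 -13.7 6 -1" --pt "0 0 -0.06 -2.3 -13.7 6 -1" --pt "0 0 -0.06 -2.3 -13.7 6 -1"

```text
time_s: 1.95
tcp_pos: [0.4804, 0.3611, 0.2413]
ee_rot: [[0.977, -0.213, -0.0], [-0.213, -0.977, -0.001], [-0.0, 0.001, -1.0]]
wrist_force: [-0.9, -0.6, 0.6]
gripper_width: 1.0
gripper_force: 0.0
```

Run:
```python
from h import *
import pickle
c=capture('wrist'); pickle.dump(c,open('w2.pkl','wb')); s=sense(); print(s['time_s'],s['tcp_pos'],s['ee_rot'])
cv2.imwrite('pics/w2.png',c['pixels'])
```

```text
2.0 [0.48063797 0.36056876 0.24199379] [[ 9.76822931e-01 -2.14048662e-01  3.62911621e-04]
 [-2.14048719e-01 -9.76822978e-01  1.25224411e-04]
 [ 3.27696293e-04 -2.00002843e-04 -9.99999926e-01]]
```

View pics/w2.png

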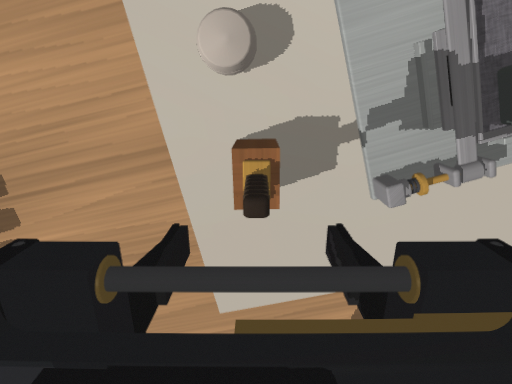

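The block sits square in the image with the handle at (257,200), centred between the fingers. Descend, grip and lift.

>>> arm_command --pt "0 0 0 0 0 4 -1" --pt "0 0 0 0 0 8 -1" --pt "0 0 0 0 0 11.9 -1" --pt "0 0 0 0 0 11.9 -1" --pt "0 0 0 0 0 11.9 1" --pt "0 0 0 0 0 11.9 1" --pt "0 0 0 0 0 11.9 1" --pt "0 0 0 0 0 11.9 1"

```text
time_s: 2.67
tcp_pos: [0.4823, 0.3615, 0.1257]
ee_rot: [[0.977, -0.215, 0.004], [-0.215, -0.977, 0.004], [0.003, -0.005, -1.0]]
wrist_force: [0.2, -0.2, -0.4]
gripper_width: 0.778
gripper_force: 0.0
```

>>> arm_command --pt "0 0 0 0 0 0 1" --pt "0 0 0 0 0 0 1" --pt "0 0 0 0 0 0 1" --pt "0 0 0 0 0 0 1" --pt "0 0 0 0 0 0 1" --pt "0 0 0 0 0 0 1"

```text
time_s: 3.17
tcp_pos: [0.4811, 0.3604, 0.1225]
ee_rot: [[0.977, -0.215, -0.0], [-0.215, -0.977, -0.0], [-0.0, 0.0, -1.0]]
wrist_force: [0.8, 0.0, -0.7]
gripper_width: 0.322
gripper_force: 0.0
```

Run:
```python
from h import *
import pickle
s=sense(); print(s)
c=pickle.load(open('w2.pkl','rb'))
for n,u,v,z in [('collar face',427,183,.0815),('lug',447,178,.0815),('strap',472,172,.0815)]: print(n,onz(c,u,v,z))
```

```text
{'time_s': 3.1667, 'joints': array([ 5.22545441e+01,  2.58773199e+01, -1.19905561e+01,  2.07960461e-03,
       -5.21429837e+01,  2.53251598e+01]), 'joint_velocities': array([ 0.04378922,  0.16451153, -0.14776153, -0.06018327,  0.10497225,
       -0.07130545]), 'effort': array([-1.34271464e-03, -3.96565855e+01,  1.60014743e+01,  3.56684200e+00,
        6.50758599e-02, -7.46348110e-05]), 'tcp_pos': array([0.48109665, 0.3603881 , 0.12248156]), 'ee_rot': array([[ 9.76600939e-01, -2.15059520e-01, -9.33663715e-05],
       [-2.15059533e-01, -9.76600926e-01, -1.67417884e-04],
       [-5.51768750e-05,  1.83579791e-04, -9.99999982e-01]]), 'wrist_force': array([ 0.78294516,  0.00411395, -0.74781838]), 'moment': array([-0.06719998, -0.05033778, -0.0064818 ]), 'gripper_force': 0.0, 'gripper_width': 0.3217409147224825}
collar face [0.43580498 0.17586441 0.0815    ]
lug [0.43687782 0.15338298 0.0815    ]
strap [0.4379038  0.12538866 0.0815    ]
```

>>> arm_command --pt "0 0 0 0 0 0 1" --pt "0 0 0 0 0 0 1" --pt "0 0 0 0 0 -3 1" --pt "0 0 0 0 0 -7 1" --pt "0 0 0 0 0 -10.5 1" --pt "0 0 0 0 0 -10.5 1" --pt "0 0 0 0 0 -10.5 1"

```text
time_s: 3.75
tcp_pos: [0.4816, 0.3612, 0.2299]
ee_rot: [[0.977, -0.215, 0.003], [-0.215, -0.977, 0.004], [0.002, -0.005, -1.0]]
wrist_force: [0.2, 0.1, -2.8]
gripper_width: 0.252
gripper_force: 30.0
```

>>> arm_command --pt "0 0 -0.05 -0.1 3 0 1" --pt "0 0 -0.1 -0.1 7 0 1" --pt "0 0 -0.15 -0.2 11 0 1" --pt "0 0 -0.2 -0.2 15 0 1" --pt "0 0 -0.25 -0.2 18 0 1" --pt "0 0 -0.265 -0.2 20 0 1" --pt "0 0 -0.265 -0.2 20 0 1" --pt "0 0 -0.265 -0.2 20 0 1"

```text
time_s: 4.42
tcp_pos: [0.4352, 0.1642, 0.2264]
ee_rot: [[0.999, 0.046, -0.002], [0.046, -0.999, -0.001], [-0.002, 0.001, -1.0]]
wrist_force: [1.1, 0.8, -1.1]
gripper_width: 0.252
gripper_force: 30.0
```

Run:
```python
from h import *
import pickle
c=capture('wrist'); pickle.dump(c,open('w3.pkl','wb')); s=sense(); print(s['time_s'],s['tcp_pos'],s['ee_rot'],s['gripper_width'],s['gripper_force'])
cv2.imwrite('pics/w3.png',cv2.resize(c['pixels'][100:340,100:420],(800,600),interpolation=cv2.INTER_CUBIC))
```

```text
4.4667 [0.43579762 0.1651641  0.22664526] [[ 9.98882879e-01  4.72340890e-02 -1.39072859e-03]
 [ 4.72329963e-02 -9.98883572e-01 -8.08303183e-04]
 [-1.42735541e-03  7.41711932e-04 -9.99998706e-01]] 0.2518036182670397 29.997484982013702
```

View pics/w3.png

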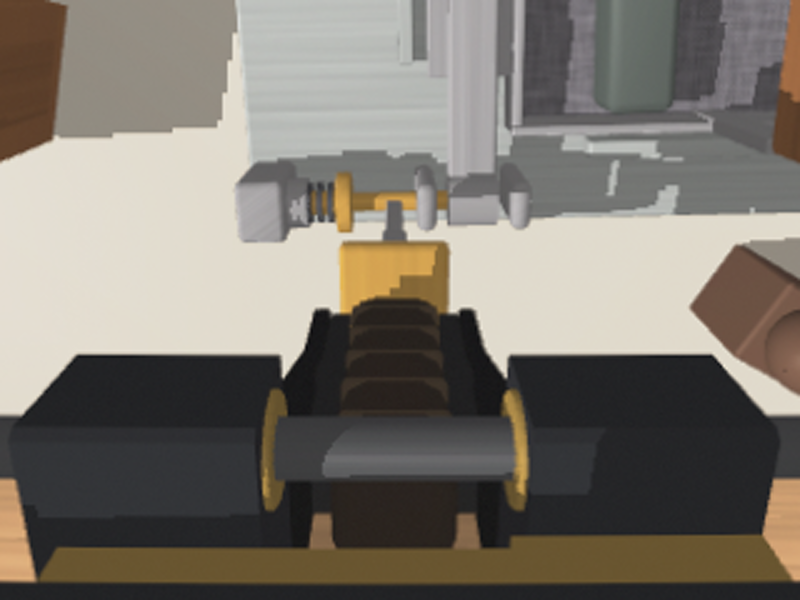

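The flange is at (395,280), the far tine at (395,215), the collar face at u≈354 and the lug face at u≈416, so the neck centre is near (385,201).

Run:
```python
from h import *
import pickle
c=pickle.load(open('w3.pkl','rb'))
P=lambda u,v,z: np.round(onz(c,u/2.5+100,v/2.5+100,z),4)
print(P(354,201,.0815),P(416,201,.0815),P(385,201,.0815),'tine tip',P(396,202,.115),'flange',P(341,242,.185),P(449,242,.185), 'strap',P(449,185,.0815),P(498,185,.0815))
print(proj(c,[.4358+.0115,.1651,.115])*2.5-250)
```

```text
[0.4372 0.1808 0.0815] [0.4384 0.1547 0.0815] [0.4378 0.1677 0.0815] tine tip [0.447  0.1637 0.115 ] flange [0.4546 0.1796 0.185 ] [0.456  0.1498 0.185 ] strap [0.446  0.1413 0.0815] [0.447  0.1207 0.0815]
[392.25698409 201.1385553 ]
```

>>> arm_command --pt "0 0 0 0.15 -0.25 0 1" --pt "0 0 0 0.15 -0.25 1 1" --pt "0 0 0 0.15 -0.25 2 1" --pt "0 0 0 0.15 -0.25 3 1" --pt "0 0 0 0.15 -0.25 4 1" --pt "0 0 0 0.15 -0.25 4.9 1" --pt "0 0 0 0.15 -0.25 4.9 1" --pt "0 0 0 0.15 -0.25 4.9 1"

```text
time_s: 5.13
tcp_pos: [0.4375, 0.1686, 0.1779]
ee_rot: [[0.999, 0.049, -0.001], [0.049, -0.999, -0.001], [-0.001, 0.001, -1.0]]
wrist_force: [0.3, 0.7, -0.5]
gripper_width: 0.259
gripper_force: 30.0
```

>>> arm_command --pt "0 0 0 0 -0.4 0 1" --pt "0 0 0 0 -0.8 0 1" --pt "0 0 0 0 -1.1 0 1" --pt "0 0 0 0 -1.4 0 1" --pt "0 0 0 0 -1.7 0 1" --pt "0 0 0 0 -1.7 0 1"

```text
time_s: 5.63
tcp_pos: [0.437, 0.1849, 0.179]
ee_rot: [[0.999, 0.049, 0.001], [0.049, -0.999, -0.001], [0.001, 0.001, -1.0]]
wrist_force: [1.8, -4.1, 0.9]
gripper_width: 0.249
gripper_force: 30.0
```

Run:
```python
from h import *
import pickle
c=capture('wrist'); pickle.dump(c,open('w4.pkl','wb')); s=sense(); print(s['time_s'],s['tcp_pos'],s['wrist_force'],s['moment'],s['gripper_width'])
t=capture('top')
cv2.imwrite('pics/w4.png',np.hstack([cv2.resize(c['pixels'][100:340,100:420],(400,300)),cv2.resize(t['pixels'][130:280,110:310],(400,300))]))
```

```text
5.6833 [0.43703484 0.18483519 0.1790668 ] [ 1.35458773 -4.49502115  1.17253308] [-1.72671224 -0.79471845  0.04361879] 0.2498427031686438
```

View pics/w4.png

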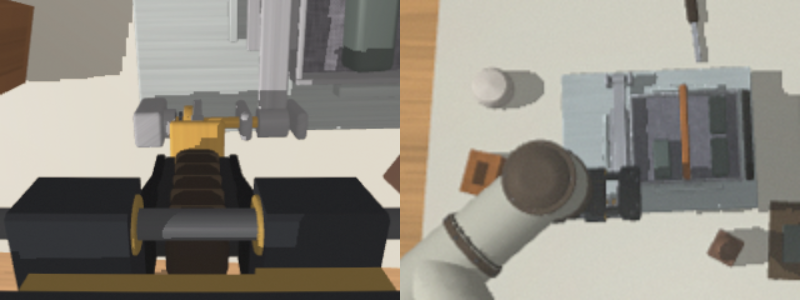

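Force is 4.5 N, so the bar has moved roughly 5 mm and the strap is still shut. Push another 9 mm.

>>> arm_command --pt "0 0 0 0 -0.3 0 1" --pt "0 0 0 0 -0.6 0 1" --pt "0 0 0 0 -0.9 0 1" --pt "0 0 0 0 -0.9 0 1" --pt "0 0 0 0 -0.9 0 1" --pt "0 0 0 0 -0.9 0 1" --pt "0 0 0 0 -0.9 0 1" --pt "0 0 0 0 -0.9 0 1"

```text
time_s: 6.4
tcp_pos: [0.4364, 0.1927, 0.1788]
ee_rot: [[0.999, 0.048, -0.0], [0.048, -0.999, -0.003], [-0.0, 0.003, -1.0]]
wrist_force: [2.6, -7.3, 0.7]
gripper_width: 0.252
gripper_force: 30.0
```

Run:
```python
from h import *
import pickle
c=capture('wrist'); pickle.dump(c,open('w5.pkl','wb')); s=sense(); print(s['time_s'],s['tcp_pos'],s['wrist_force'],s['moment'],s['gripper_width'])
t=capture('scene')
cv2.imwrite('pics/w5.png',np.hstack([cv2.resize(c['pixels'][0:300,100:500],(400,300)),cv2.resize(t['pixels'][100:250,180:380],(400,300))]))
```

```text
6.45 [0.43636181 0.19268091 0.17881834] [ 3.24830012 -7.08499004  0.76964254] [-2.6301294  -1.14849767  0.0507532 ] 0.2509743107355328
```

View pics/w5.png

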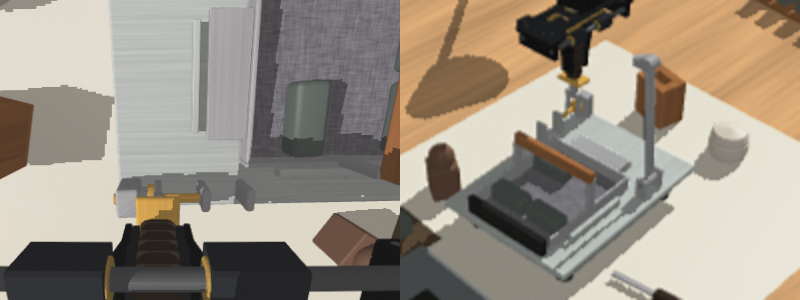

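The scene view shows the strap standing open. Back the fork off and raise it.

>>> arm_command --pt "0 0 0 0 0.5 0 1" --pt "0 0 0 0 1 0 1" --pt "0 0 0 0 1.5 0 1" --pt "0 0 0 0 1.5 0 1" --pt "0 0 0 0 1.5 -2 1" --pt "0 0 0 0 1.5 -5.2 1" --pt "0 0 0 0 1.5 -5.2 1" --pt "0 0 0 0 1.5 -5.2 1"

```text
time_s: 7.17
tcp_pos: [0.4376, 0.1807, 0.232]
ee_rot: [[0.999, 0.048, 0.003], [0.048, -0.999, 0.005], [0.003, -0.005, -1.0]]
wrist_force: [-0.5, -0.9, -2.5]
gripper_width: 0.25
gripper_force: 30.0
```

```bash
cat >> h.py <<'E'
def to(p,yaw=None):
    s=sense(); R=np.array(s['ee_rot']); d=R.T@(np.array(p)-s['tcp_pos'])*100
    y=np.degrees(np.arctan2(R[1,0],R[0,0]))
    print('t',s['time_s'],'tcp',np.round(s['tcp_pos'],4),'yaw',round(y,2),'d cm',np.round(d,2),'rz',None if yaw is None else round(-np.radians(yaw-y),3),'F',np.round(s['wrist_force'],1),'w',round(s['gripper_width'],3),round(s['gripper_force'],1))
E
python3 -c "
from h import *
to([.4811,.3604,.23],-12.4)"
```

```text
t 7.1667 tcp [0.4376 0.1807 0.232 ] yaw 2.75 d cm [  5.21 -17.74   0.31] rz 0.264 F [-0.5 -0.9 -2.5] w 0.25 30.0
```

>>> arm_command --pt "0 0 0.06 1.2 -4 0.1 1" --pt "0 0 0.12 2.4 -8 0.1 1" --pt "0 0 0.18 3.6 -12 0.1 1" --pt "0 0 0.24 4.8 -16 0.1 1" --pt "0 0 0.264 5.2 -17.7 0.1 1" --pt "0 0 0.264 5.2 -17.7 0.1 1" --pt "0 0 0.264 5.2 -17.7 0.1 1" --pt "0 0 0.264 5.2 -17.7 0.1 1"

```text
time_s: 7.83
tcp_pos: [0.4795, 0.3578, 0.2281]
ee_rot: [[0.977, -0.214, -0.003], [-0.214, -0.977, -0.002], [-0.002, 0.002, -1.0]]
wrist_force: [0.1, -0.4, -1.1]
gripper_width: 0.253
gripper_force: 30.0
```

Run:
```python
from h import *
to([.4811,.3604,.123],-12.4)
c=capture('wrist'); print(np.round(sense()['ee_rot'],4).tolist())
cv2.imwrite('pics/w6.png',cv2.resize(c['pixels'][100:340,100:420],(800,600),interpolation=cv2.INTER_CUBIC))
```

```text
t 7.8333 tcp [0.4795 0.3578 0.2281] yaw -12.36 d cm [ 0.13 -0.31 10.51] rz 0.001 F [ 0.1 -0.4 -1.1] w 0.253 30.0
[[0.9767, -0.2145, -0.0017], [-0.2145, -0.9767, -0.001], [-0.0014, 0.0014, -1.0]]
```

View pics/w6.png

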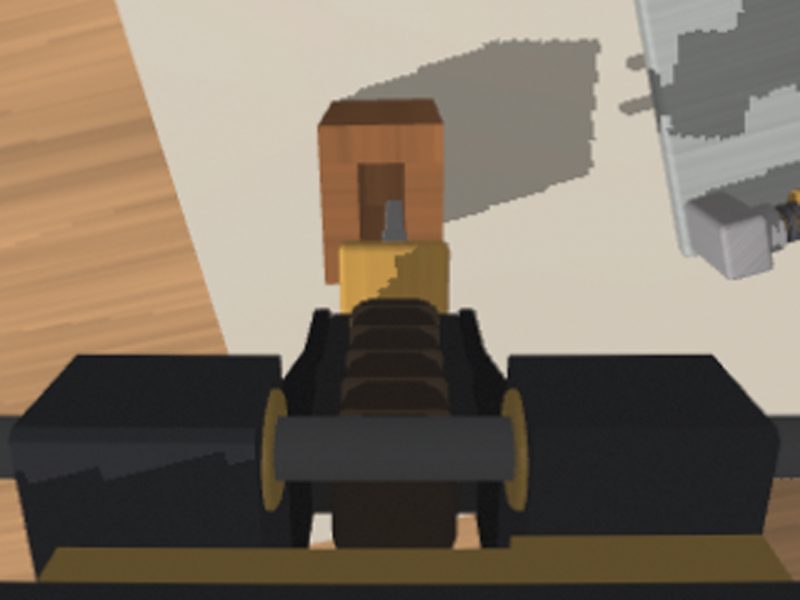

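The slot centre is at u≈382 and the tine at u≈393, so the fork needs about 3 mm to +y. That matches the measured offset, and the fork has not slipped in the hand.

>>> arm_command --pt "0 0 0 0.1 -0.25 3 1" --pt "0 0 0 0.1 -0.25 3 1" --pt "0 0 0 0.1 -0.25 3 1" --pt "0 0 0 0.1 -0.25 3 1" --pt "0 0 0 0.1 -0.25 3 1"

```text
time_s: 8.3
tcp_pos: [0.4824, 0.3606, 0.2011]
ee_rot: [[0.977, -0.214, 0.002], [-0.214, -0.977, 0.002], [0.001, -0.002, -1.0]]
wrist_force: [-0.0, 0.2, -0.9]
gripper_width: 0.251
gripper_force: 30.0
```

```bash
python3 -c "
from h import *
to([.4811,.3604,.123],-12.4)"
```

```text
t 8.3 tcp [0.4824 0.3606 0.2011] yaw -12.38 d cm [-0.14  0.06  7.81] rz 0.0 F [-0.   0.2 -0.9] w 0.251 30.0
```

Lower it in, release and rise.

>>> arm_command --pt "0 0 0 -0.05 0 2 1" --pt "0 0 0 -0.05 0 4 1" --pt "0 0 0 -0.05 0 6 1" --pt "0 0 0 -0.05 0 7.3 1" --pt "0 0 0 -0.05 0 7.8 1" --pt "0 0 0 -0.05 0 7.8 1" --pt "0 0 0 -0.05 0 7.8 1" --pt "0 0 0 -0.05 0 7.8 1"

```text
time_s: 8.97
tcp_pos: [0.4819, 0.3612, 0.1227]
ee_rot: [[0.977, -0.214, 0.002], [-0.214, -0.977, 0.002], [0.001, -0.002, -1.0]]
wrist_force: [0.1, 0.2, -1.9]
gripper_width: 0.252
gripper_force: 30.0
```

>>> arm_command --pt "0 0 0 0 0 0 -1" --pt "0 0 0 0 0 0 -1" --pt "0 0 0 0 0 0 -1" --pt "0 0 0 0 0 0 -1" --pt "0 0 0 0 0 0 -1" --pt "0 0 0 0 0 -4 -1" --pt "0 0 0 0 0 -8 -1" --pt "0 0 0 0 0 -12 -1"

```text
time_s: 9.63
tcp_pos: [0.4812, 0.3603, 0.2425]
ee_rot: [[0.977, -0.214, -0.001], [-0.214, -0.977, -0.002], [-0.001, 0.002, -1.0]]
wrist_force: [1.7, 1.8, 0.9]
gripper_width: 0.771
gripper_force: 0.0
```

>>> arm_command --pt "0 0 0 0 0 -6 -1" --pt "0 0 0 0 0 -6 -1" --pt "0 0 0 0 0 -6 -1" --pt "0 0 0 0 0 -6 -1" --pt "0 0 0 0 0 -6 -1"

```text
time_s: 10.05
tcp_pos: [0.4808, 0.3603, 0.3003]
ee_rot: [[0.977, -0.214, -0.002], [-0.214, -0.977, -0.001], [-0.002, 0.002, -1.0]]
wrist_force: [1.1, -0.5, -0.9]
gripper_width: 0.994
gripper_force: 0.0
```

```bash
python3 -c "
from h import *
to([.515,.033,.30],2.8)"
```

```text
t 10.05 tcp [0.4808 0.3603 0.3003] yaw -12.38 d cm [10.35 31.24  0.06] rz -0.265 F [ 1.1 -0.5 -0.9] w 0.994 0.0
```

>>> arm_command --pt "0 0 0 1.3 4 0 -1" --pt "0 0 0 2.6 8 0 -1" --pt "0 0 0 3.9 12 0 -1" --pt "0 0 0 5.2 16 0 -1" --pt "0 0 0 5.2 16 0 -1"

```text
time_s: 10.47
tcp_pos: [0.4969, 0.1876, 0.3001]
ee_rot: [[0.976, -0.219, -0.004], [-0.219, -0.976, -0.003], [-0.003, 0.004, -1.0]]
wrist_force: [-0.5, 0.9, 0.1]
gripper_width: 1.0
gripper_force: 0.0
```

>>> arm_command --pt "0 0 -0.265 5.2 15.2 0 -1" --pt "0 0 -0.265 5.2 15.2 0 -1" --pt "0 0 -0.265 5.2 15.2 0 -1" --pt "0 0 -0.265 5.2 15.2 0 -1" --pt "0 0 -0.265 5.2 15.2 0 -1" --pt "0 0 -0.265 5.2 15.2 0 -1" --pt "0 0 -0.265 5.2 15.2 0 -1" --pt "0 0 -0.265 5.2 15.2 0 -1"

```text
time_s: 11.13
tcp_pos: [0.516, 0.0346, 0.3006]
ee_rot: [[0.999, 0.05, -0.002], [0.05, -0.999, -0.0], [-0.002, 0.0, -1.0]]
wrist_force: [-0.3, -0.1, 0.1]
gripper_width: 0.998
gripper_force: 0.0
```

Run:
```python
from h import *
import pickle
to([.547,.033,.134],2.8)
c=capture('wrist'); pickle.dump(c,open('w7.pkl','wb'))
cv2.imwrite('pics/w7.png',c['pixels'])
hsv=cv2.cvtColor(c['pixels'],cv2.COLOR_BGR2HSV)
m=cv2.inRange(hsv,(3,110,60),(18,255,230)); n,l,st,ce=cv2.connectedComponentsWithStats(m)
for i in range(1,n):
    if st[i,4]>300: print(st[i],ce[i])
```

```text
t 11.1333 tcp [0.516  0.0346 0.3006] yaw 2.89 d cm [ 3.12  0.31 16.66] rz 0.002 F [-0.3 -0.1  0.1] w 0.998 0.0
[ 253   77   13  138 1429] [259.10146956 144.26801959]
[   0  144   70   65 3078] [ 37.78719948 172.99675114]
[ 147  295  216   38 4675] [246.87679144 312.01026738]
```

View pics/w7.png

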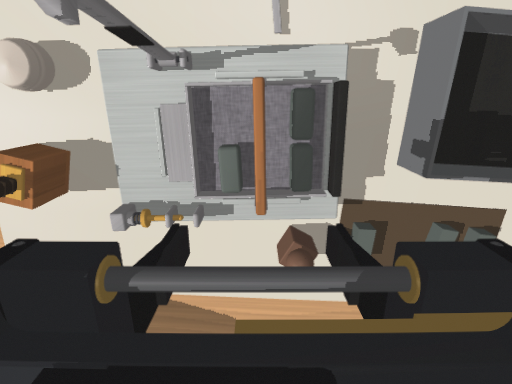

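The wrist view shows the handle bar from (259,78) to (261,214), three polished stones, and the fork back in its block on the left.

Run:
```python
from h import *
import pickle
c=pickle.load(open('w7.pkl','rb'))
a=onz(c,259,78,.144);b=onz(c,261,214,.144);print(a,b,(a+b)/2,np.linalg.norm(a-b),np.degrees(np.arctan2(*(a-b)[1::-1])))
hsv=cv2.cvtColor(c['pixels'],cv2.COLOR_BGR2HSV)
m=cv2.inRange(hsv,(3,110,60),(18,255,230)); m[:, :245]=0; m[:,280:]=0; m[220:]=0
ys,xs=np.nonzero(m); p=np.polyfit(ys,xs,1); print(p)
a=onz(c,np.polyval(p,85),85,.144);b=onz(c,np.polyval(p,208),208,.144);print(a,b,np.degrees(np.arctan2(*(a-b)[1::-1])))
for u,v in [(103,52),(347,44),(339,217)]: print('deck',onz(c,u,v,.055))
to((a+b)/2,np.degrees(np.arctan2(*(a-b)[1::-1])))
```

```text
[0.62049773 0.03822653 0.144     ] [0.47605278 0.02830982 0.144     ] [0.54827525 0.03326817 0.144     ] 0.14478495658221 3.927417601595868
[1.93689178e-02 2.56307154e+02]
[0.6139201  0.03892154 0.144     ] [0.48332269 0.0294627  0.144     ] 4.1425562471218695
deck [0.64824112 0.23553037 0.055     ]
deck [ 0.67220748 -0.06919766  0.055     ]
deck [ 0.44049345 -0.09076105  0.055     ]
t 11.1833 tcp [0.5161 0.0348 0.3009] yaw 2.92 d cm [ 3.27  0.23 15.68] rz -0.021 F [ 0.1  0.3 -0.9] w 0.999 0.0
```

>>> arm_command --pt "0 0 -0.022 3.2 0.2 4 -1" --pt "0 0 -0.022 3.2 0.2 8 -1" --pt "0 0 -0.022 3.2 0.2 12 -1" --pt "0 0 -0.022 3.2 0.2 15 -1" --pt "0 0 -0.022 3.2 0.2 16.6 -1" --pt "0 0 -0.022 3.2 0.2 16.6 -1" --pt "0 0 -0.022 3.2 0.2 16.6 -1" --pt "0 0 -0.022 3.2 0.2 16.6 -1"

```text
time_s: 11.85
tcp_pos: [0.5496, 0.0343, 0.1372]
ee_rot: [[0.997, 0.073, 0.003], [0.073, -0.997, 0.0], [0.003, -0.0, -1.0]]
wrist_force: [0.5, 0.4, 1.3]
gripper_width: 0.997
gripper_force: 0.0
```

>>> arm_command --pt "0 0 0 0 0 0 0.3" --pt "0 0 0 0 0 0 0.5" --pt "0 0 0 0 0 0 1" --pt "0 0 0 0 0 0 1" --pt "0 0 0 0 0 0 1" --pt "0 0 0 0 0 0 1" --pt "0 0 0 0 0 0 1" --pt "0 0 0 0 0 0 1"

```text
time_s: 12.52
tcp_pos: [0.5482, 0.0332, 0.1355]
ee_rot: [[0.997, 0.071, -0.0], [0.071, -0.997, -0.0], [-0.0, 0.0, -1.0]]
wrist_force: [0.0, -0.6, -0.7]
gripper_width: 0.476
gripper_force: 0.0
```

>>> arm_command --pt "0 0 0 0 0 0 1" --pt "0 0 0 0 0 0 1" --pt "0 0 0 0 0 0 1" --pt "0 0 0 0 0 0 1"

```text
time_s: 12.85
tcp_pos: [0.5482, 0.0332, 0.1355]
ee_rot: [[0.997, 0.071, -0.0], [0.071, -0.997, -0.0], [-0.0, 0.0, -1.0]]
wrist_force: [-0.1, 0.0, -0.3]
gripper_width: 0.175
gripper_force: 0.0
```

```bash
python3 -c "
from h import *
to([.548,.0335,.136],4.2);s=sense();print(s['moment'],s['ee_rot'])"
```

```text
t 12.85 tcp [0.5482 0.0332 0.1355] yaw 4.08 d cm [-0.02 -0.03 -0.05] rz -0.002 F [-0.1  0.  -0.3] w 0.175 0.0
[-0.08742778 -0.00148964  0.04355818] [[ 9.97467050e-01  7.11299506e-02 -1.16302540e-04]
 [ 7.11299468e-02 -9.97467057e-01 -3.62277459e-05]
 [-1.18584830e-04  2.78633894e-05 -9.99999993e-01]]
```

>>> arm_command --pt "0 0 0 0 0 0 1" --pt "0 0 0 0 0 0 1" --pt "0 0 0 0 0 0 1" --pt "0 0 0 0 0 -1 1" --pt "0 0 0 0 0 -2 1" --pt "0 0 0 0 0 -4 1" --pt "0 0 0 0 0 -6 1" --pt "0 0 0 0 0 -8 1"

```text
time_s: 13.52
tcp_pos: [0.5474, 0.033, 0.2161]
ee_rot: [[0.997, 0.071, -0.002], [0.071, -0.997, -0.0], [-0.002, 0.0, -1.0]]
wrist_force: [0.2, 0.5, -7.0]
gripper_width: 0.134
gripper_force: 30.0
```

>>> arm_command --pt "0 0 0 0 0 -4 1" --pt "0 0 0 0 0 -4 1" --pt "0 0 0 0 0 -4 1" --pt "0 0 0 0 0 -4 1"

```text
time_s: 13.85
tcp_pos: [0.5468, 0.0332, 0.2544]
ee_rot: [[0.998, 0.07, -0.003], [0.07, -0.998, 0.001], [-0.003, -0.001, -1.0]]
wrist_force: [-0.9, -0.2, -7.6]
gripper_width: 0.137
gripper_force: 30.0
```

Run:
```python
from h import *
import pickle
to([.60,-.19,.26],4.2);print(sense()['moment'])
c=capture('top'); pickle.dump(c,open('top1.pkl','wb')); w=capture('wrist')
cv2.imwrite('pics/t1.png',np.hstack([cv2.resize(c['pixels'][100:300,110:410],(450,300)),cv2.resize(w['pixels'][:,56:],(356,300))]))
```

```text
t 13.85 tcp [0.5468 0.0332 0.2544] yaw 4.03 d cm [ 3.74 22.64 -0.59] rz -0.003 F [-0.9 -0.2 -7.6] w 0.137 30.0
[0.01109684 0.14059711 0.05429431]
```

View pics/t1.png

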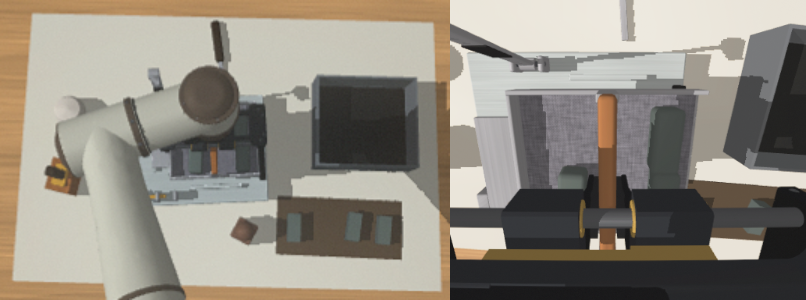

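The tray is held with three stones in it, and the 7 N wrist load agrees with that. The tub is unmoved with its centre near (0.6085, -0.293). Carry the tray over.

>>> arm_command --pt "0 0 0 0.3 2 0 1" --pt "0 0 0 1 5 0 1" --pt "0 0 0 2 8.5 0 1" --pt "0 0 0 2.5 12 0 1" --pt "0 0 0 3 15.5 0 1" --pt "0 0 0 3.5 19 0 1" --pt "0 0 0 4 22 0 1" --pt "0 0 0 4.3 24 0 1"

```text
time_s: 14.62
tcp_pos: [0.6078, -0.2061, 0.2528]
ee_rot: [[0.998, 0.069, -0.004], [0.069, -0.998, -0.0], [-0.004, -0.0, -1.0]]
wrist_force: [1.4, 1.6, -7.0]
gripper_width: 0.133
gripper_force: 30.0
```

>>> arm_command --pt "0 0 0 0 1.5 1 1" --pt "0 0 0 0 2.2 2.5 1" --pt "0 0 0 0 2.2 4.3 1" --pt "0 0 0 0 2.2 4.3 1" --pt "0 0 0 0 2.2 4.3 1"

```text
time_s: 15.03
tcp_pos: [0.6081, -0.2245, 0.2094]
ee_rot: [[0.997, 0.071, -0.007], [0.071, -0.997, 0.001], [-0.007, -0.002, -1.0]]
wrist_force: [-0.9, -0.6, -6.5]
gripper_width: 0.133
gripper_force: 30.0
```

Run:
```python
from h import *
to([.6085,-.225,.21],4.2)
c=capture('top')
g=c['pixels'];cv2.imwrite('pics/t2.png',g)
hsv=cv2.cvtColor(g,cv2.COLOR_BGR2HSV)
m=((g.max(2)<110)).astype(np.uint8)*255; m[:, :300]=0; m[:,400:]=0; m[:140]=0; m[220:]=0
for u in (380,384,388,392): print(u,[int(x) for x in g[180,u]])
```

```text
t 15.0333 tcp [ 0.6081 -0.2245  0.2094] yaw 4.09 d cm [ 0.03  0.06 -0.06] rz -0.002 F [-0.9 -0.6 -6.5] w 0.133 30.0
380 [55, 56, 55]
384 [53, 54, 56]
388 [71, 71, 69]
392 [111, 118, 119]
```

Tilt gradually to about 28°, then check the load.

>>> arm_command --pt "0.06 0 0 0 0 0 1" --pt "0.12 0 0 0 0 0 1" --pt "0.18 0 0 0 0 0 1" --pt "0.24 0 0 0 0 0 1" --pt "0.3 0 0 0 0 0 1" --pt "0.36 0 0 0 0 0 1" --pt "0.42 0 0 0 0 0 1" --pt "0.48 0 0 0 0 0 1"

```text
time_s: 15.75
tcp_pos: [0.6109, -0.2253, 0.2145]
ee_rot: [[0.997, 0.066, -0.03], [0.073, -0.885, 0.46], [0.004, -0.461, -0.887]]
wrist_force: [0.3, 0.8, -5.9]
gripper_width: 0.137
gripper_force: 30.0
```

>>> arm_command --pt "0.05 0 0 0 0 0 1" --pt "0.1 0 0 0 0 0 1" --pt "0.15 0 0 0 0 0 1" --pt "0.2 0 0 0 0 0 1" --pt "0.22 0 0 0 0 0 1" --pt "0.22 0 0 0 0 0 1" --pt "0.22 0 0 0 0 0 1" --pt "0.22 0 0 0 0 0 1"

```text
time_s: 16.42
tcp_pos: [0.6102, -0.2249, 0.2138]
ee_rot: [[0.997, 0.057, -0.045], [0.072, -0.765, 0.641], [0.002, -0.642, -0.767]]
wrist_force: [-0.0, -0.4, -3.5]
gripper_width: 0.135
gripper_force: 30.0
```

Run:
```python
from h import *
to([.6085,-.225,.21],4.2);print(sense()['ee_rot'][2])
c=capture('scene'); w=capture('wrist')
cv2.imwrite('pics/t3.png',np.hstack([cv2.resize(c['pixels'][130:330,60:360],(450,300)),cv2.resize(w['pixels'][:,56:],(350,300))]))
```

```text
t 16.4167 tcp [ 0.6102 -0.2249  0.2138] yaw 4.14 d cm [-0.17  0.24  0.29] rz -0.001 F [-0.  -0.4 -3.5] w 0.135 30.0
[ 0.00190653 -0.64212057 -0.76660129]
```

View pics/t3.png

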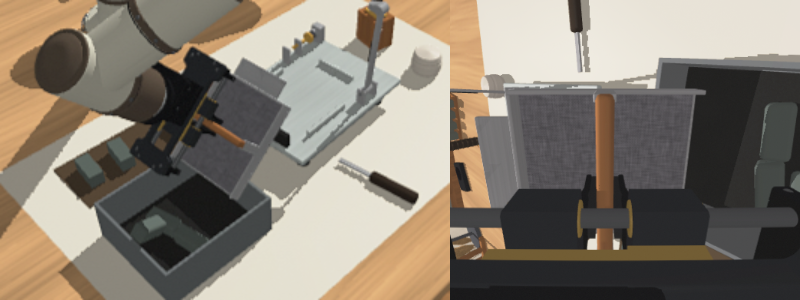

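The tray is empty (load down to 3.5 N) and the stones are in the tub. Untilt and carry it back.

>>> arm_command --pt "-0.1 0 0 0 0 0 1" --pt "-0.2 0 0 0 0 0 1" --pt "-0.3 0 0 0 0 0 1" --pt "-0.4 0 0 0 0 0 1" --pt "-0.5 0 0 0 0 0 1" --pt "-0.6 0 0 0 0 0 1" --pt "-0.7 0 0 0 0 0 1" --pt "-0.7 0 0 0 0 0 1"

```text
time_s: 17.18
tcp_pos: [0.6082, -0.2213, 0.2127]
ee_rot: [[0.997, 0.077, -0.002], [0.077, -0.997, -0.002], [-0.003, 0.002, -1.0]]
wrist_force: [-0.5, 0.3, -4.9]
gripper_width: 0.135
gripper_force: 30.0
```

>>> arm_command --pt "0 0 0 0 0 -2 1" --pt "0 0 0 0 0 -4.5 1" --pt "0 0 0 0 0 -4.5 1" --pt "0 0 0 0 0 -4.5 1"

```text
time_s: 17.52
tcp_pos: [0.6105, -0.2249, 0.2597]
ee_rot: [[0.997, 0.071, 0.004], [0.071, -0.997, 0.001], [0.004, -0.001, -1.0]]
wrist_force: [-0.8, 0.1, -2.7]
gripper_width: 0.134
gripper_force: 30.0
```

```bash
python3 -c "
from h import *
to([.5482,.0332,.25],4.08);print(sense()['ee_rot'])"
```

```text
t 17.5167 tcp [ 0.6105 -0.2249  0.2597] yaw 4.07 d cm [ -4.39 -26.18   0.97] rz -0.0 F [-0.8  0.1 -2.7] w 0.134 30.0
[[ 9.97463734e-01  7.10406767e-02  4.39569348e-03]
 [ 7.10358217e-02 -9.97472980e-01  1.25112612e-03]
 [ 4.47346632e-03 -9.35701234e-04 -9.99989556e-01]]
```

>>> arm_command --pt "0 0 0 -0.5 -3 0 1" --pt "0 0 0 -1 -6.5 0 1" --pt "0 0 0 -1.5 -10 0 1" --pt "0 0 0 -2.5 -14 0 1" --pt "0 0 0 -3.5 -18 0 1" --pt "0 0 0 -4 -21.5 0 1" --pt "0 0 0 -4.4 -24.5 0 1" --pt "0 0 0 -4.4 -26.2 0 1"

```text
time_s: 18.18
tcp_pos: [0.5451, 0.0357, 0.2563]
ee_rot: [[0.997, 0.073, -0.003], [0.073, -0.997, 0.002], [-0.003, -0.002, -1.0]]
wrist_force: [0.3, 0.3, -3.2]
gripper_width: 0.131
gripper_force: 29.9
```

>>> arm_command --pt "0 0 0 0 0 1 1" --pt "0 0 0 0 0 3 1" --pt "0 0 0 0 0 5 1" --pt "0 0 0 0 0 5 1" --pt "0 0 0 0 0 5 1" --pt "0 0 0 0 0 5 1"

```text
time_s: 18.68
tcp_pos: [0.5478, 0.0327, 0.208]
ee_rot: [[0.998, 0.071, 0.0], [0.071, -0.998, -0.0], [0.0, 0.0, -1.0]]
wrist_force: [0.2, -0.0, -3.1]
gripper_width: 0.136
gripper_force: 30.0
```

```bash
python3 -c "
from h import *
to([.5482,.0332,.1355],4.08);print(sense()['ee_rot'])"
```

```text
t 18.6833 tcp [0.5478 0.0327 0.208 ] yaw 4.05 d cm [ 0.04 -0.05  7.25] rz -0.001 F [ 0.2 -0.  -3.1] w 0.136 30.0
[[ 9.97507140e-01  7.05639359e-02  4.85656205e-04]
 [ 7.05639891e-02 -9.97507250e-01 -9.31973106e-05]
 [ 4.77869216e-04  1.27234822e-04 -9.99999878e-01]]
```

>>> arm_command --pt "0 0 0 0 0 2 1" --pt "0 0 0 0 0 4 1" --pt "0 0 0 0 -0.05 5.5 1" --pt "0 0 0 0 -0.05 6.3 1" --pt "0 0 0 0 -0.05 6.9 1" --pt "0 0 0 0 -0.05 7.2 1" --pt "0 0 0 0 -0.05 7.2 1" --pt "0 0 0 0 -0.05 7.2 1"

```text
time_s: 19.35
tcp_pos: [0.548, 0.0338, 0.1366]
ee_rot: [[0.997, 0.071, 0.002], [0.071, -0.997, 0.0], [0.002, -0.0, -1.0]]
wrist_force: [0.3, -0.2, -1.9]
gripper_width: 0.131
gripper_force: 30.0
```

```bash
python3 -c "
from h import *
to([.5482,.0332,.1355],4.08);print(sense()['moment'])"
```

```text
t 19.35 tcp [0.548  0.0338 0.1366] yaw 4.09 d cm [0.02 0.06 0.11] rz 0.0 F [ 0.3 -0.2 -1.9] w 0.131 30.0
[-0.10428454 -0.03087167  0.0188385 ]
```

Weight is partly taken. Settle 1 mm more, release and rise.

>>> arm_command --pt "0 0 0 0 0 0.1 1" --pt "0 0 0 0 0 0.1 1" --pt "0 0 0 0 0 0.1 0.5" --pt "0 0 0 0 0 0.1 0.3" --pt "0 0 0 0 0 0.1 0" --pt "0 0 0 0 0 0.1 -0.5" --pt "0 0 0 0 0 0.1 -1" --pt "0 0 0 0 0 0.1 -1"

```text
time_s: 20.02
tcp_pos: [0.5472, 0.0337, 0.1345]
ee_rot: [[0.997, 0.071, -0.0], [0.071, -0.997, -0.0], [-0.0, 0.0, -1.0]]
wrist_force: [-0.7, -0.0, 0.2]
gripper_width: 0.5
gripper_force: 0.0
```

>>> arm_command --pt "0 0 0 0 0 0 -1" --pt "0 0 0 0 0 0 -1" --pt "0 0 0 0 0 -3 -1" --pt "0 0 0 0 0 -7 -1" --pt "0 0 0 0 0 -11 -1" --pt "0 0 0 0 0 -15 -1" --pt "0 0 0 0 0 -16.5 -1" --pt "0 0 0 0 0 -16.5 -1"

```text
time_s: 20.68
tcp_pos: [0.5493, 0.034, 0.3052]
ee_rot: [[0.997, 0.072, 0.011], [0.072, -0.997, 0.002], [0.011, -0.002, -1.0]]
wrist_force: [0.7, -0.3, 0.1]
gripper_width: 0.987
gripper_force: 0.0
```

>>> arm_command --pt "0 0 0 0 4 0 -1" --pt "0 0 0 -3.2 8 0 -1" --pt "0 0 0 -5 12 0 -1" --pt "0 0 0 -7 16 0 -1" --pt "0 0 0 -9 19 0 -1" --pt "0 0 0 -11 21 0 -1" --pt "0 0 0 -11 21 0 -1" --pt "0 0 0 -11 21 0 -1"

```text
time_s: 21.35
tcp_pos: [0.4509, -0.1849, 0.2987]
ee_rot: [[0.998, 0.068, -0.002], [0.068, -0.998, 0.001], [-0.001, -0.001, -1.0]]
wrist_force: [0.3, 0.2, -0.3]
gripper_width: 0.998
gripper_force: 0.0
```

Run:
```python
from h import *
import pickle
to([.38,-.20,.30],0)
c=capture('wrist'); pickle.dump(c,open('w8.pkl','wb')); t=capture('top'); pickle.dump(t,open('t8.pkl','wb'))
g=c['pixels']; hsv=cv2.cvtColor(g,cv2.COLOR_BGR2HSV)
# pad: brown dark; stones: greenish grey
pad=cv2.inRange(hsv,(0,60,30),(20,255,130))
st=cv2.inRange(hsv,(60,15,40),(110,90,190))
for nm,m in (('pad',pad),('stone',st)):
    m=cv2.morphologyEx(m,cv2.MORPH_OPEN,np.ones((3,3)))
    n,l,s,ce=cv2.connectedComponentsWithStats(m)
    for i in range(1,n):
        if s[i,4]>150: print(nm,s[i],np.round(ce[i]),[int(x) for x in hsv[l==i].mean(0)],np.round(onz(c,*ce[i],.031),3))
```

```text
t 21.35 tcp [ 0.4509 -0.1849  0.2987] yaw 3.88 d cm [-7.18  1.03 -0.12] rz 0.068 F [ 0.3  0.2 -0.3] w 0.998 0.0
pad [  33    0   40  145 1862] [53. 69.] [12, 134, 97] [0.557 0.101 0.031]
pad [452 117  60  24 897] [484. 128.] [14, 108, 124] [ 0.52  -0.508  0.031]
pad [ 208  153  179   88 9587] [289. 194.] [14, 84, 89] [ 0.402 -0.236  0.031]
pad [ 135  182   46   47 1389] [157. 205.] [10, 89, 86] [ 0.369 -0.034  0.031]
pad [ 94 255  27  49 635] [105. 279.] [19, 130, 102] [0.228 0.06  0.031]
pad [396 255  25  49 625] [410. 279.] [19, 130, 102] [ 0.264 -0.458  0.031]
pad [ 235  312  277   22 4306] [381. 324.] [19, 136, 107] [ 0.166 -0.428  0.031]
stone [351   0  25  44 560] [360.  20.] [68, 16, 115] [ 0.642 -0.304  0.031]
stone [350  50  18  46 396] [359.  72.] [68, 16, 116] [ 0.58  -0.313  0.031]
stone [370  51  44  23 593] [392.  61.] [67, 16, 108] [ 0.597 -0.355  0.031]
stone [220 181  20  41 688] [229. 201.] [66, 17, 108] [ 0.384 -0.146  0.031]
stone [300 181  29  43 810] [313. 203.] [66, 17, 107] [ 0.39  -0.275  0.031]
stone [340 189  30  41 856] [354. 209.] [66, 18, 107] [ 0.384 -0.34   0.031]
```

Three stones lie inside the tub, and three rough stones are on the pad near (0.384, -0.146), (0.390, -0.275) and (0.384, -0.340). Refine their outlines.

```bash
cat >> h.py <<'E'
def stones(c,z=.031,show=False):
    g=c['pixels']; hsv=cv2.cvtColor(g,cv2.COLOR_BGR2HSV)
    st=cv2.morphologyEx(cv2.inRange(hsv,(55,9,30),(110,110,200)),cv2.MORPH_OPEN,np.ones((3,3)))
    n,l,s,ce=cv2.connectedComponentsWithStats(st)
    for i in range(1,n):
        if not 250<s[i,4]<4000: continue
        v=hsv[...,2][l==i].reshape(-1,1).astype(np.float32)
        th,_=cv2.threshold(v.astype(np.uint8),0,255,cv2.THRESH_OTSU)
        m=((l==i)&(hsv[...,2]>th)).astype(np.uint8); m0=(l==i).astype(np.uint8)
        out=[]
        for mm in (m0,m):
            k=max(cv2.findContours(mm,0,2)[0],key=cv2.contourArea).reshape(-1,2)
            w=np.array([onz(c,*p,z)[:2]*1000 for p in k],np.float32)
            out.append(cv2.minAreaRect(w))
        f=lambda r:(np.round(r[0],1).tolist(),np.round(r[1],1).tolist(),round(r[2],1))
        print(s[i][:5],'V',np.percentile(v,[5,25,50,75,95]).astype(int),'all',f(out[0]),'top',f(out[1]))
E
python3 - <<'E'
from h import *
import pickle
stones(pickle.load(open('w8.pkl','rb'))); print('top'); stones(pickle.load(open('t8.pkl','rb')))
E
```

```text
[ 351    0   26   47 1173] V [ 75 106 112 118 126] all ([639.6, -309.3], [54.5, 32.7], 9.1) top ([641.2, -307.9], [50.4, 30.2], 8.7)
[ 349   47   75   51 2284] V [ 74 104 111 114 125] all ([588.0, -349.3], [62.4, 99.4], 14.7) top ([579.6, -316.6], [58.8, 31.2], 15.1)
[220 180  20  42 725] V [ 67 110 111 111 112] all ([384.5, -146.3], [27.1, 67.1], 89.5) top ([381.5, -146.2], [27.1, 61.3], 89.4)
[300 181  29  43 848] V [ 67 107 111 111 111] all ([389.8, -275.8], [33.2, 66.8], 82.5) top ([389.2, -275.7], [33.2, 65.6], 82.5)
[340 188  30  42 903] V [ 70 105 110 111 111] all ([383.9, -340.3], [36.6, 66.8], 84.9) top ([383.2, -340.3], [36.6, 65.4], 84.9)
top
[ 191  164   95   73 2986] V [107 151 165 167 170] all ([546.1, 79.9], [239.4, 319.4], 2.9) top ([545.9, 80.8], [236.6, 318.3], 3.6)
[495 340  17  35 289] V [ 54  73  77  82 114] all ([60.0, -780.2], [51.9, 102.4], 86.6) top ([68.7, -781.8], [4.2, 16.0], 59.9)
```

>>> arm_command --pt "0 0 0.12 -2 -1 0 -1" --pt "0 0 0.24 -4 -2 0 -1" --pt "0 0 0.36 -6 -3 0 -1" --pt "0 0 0.48 -6.7 -4.3 0 -1" --pt "0 0 0.6 -6.7 -4.3 0 -1" --pt "0 0 0.72 -6.7 -4.3 0 -1" --pt "0 0 0.82 -6.7 -4.3 0 -1" --pt "0 0 0.82 -6.7 -4.3 0 -1"

```text
time_s: 22.12
tcp_pos: [0.3831, -0.1444, 0.2993]
ee_rot: [[0.733, -0.68, -0.0], [-0.68, -0.733, 0.0], [-0.0, 0.0, -1.0]]
wrist_force: [0.5, 0.1, 0.2]
gripper_width: 0.999
gripper_force: 0.0
```

>>> arm_command --pt "0 0 0.12 0 0 1 -1" --pt "0 0 0.24 0 0 2 -1" --pt "0 0 0.36 0 0 4 -1" --pt "0 0 0.48 0 0 6 -1" --pt "0 0 0.6 0 0 8 -1" --pt "0 0 0.72 0 0 8 -1" --pt "0 0 0.82 0 0 8 -1" --pt "0 0 0.82 0 0 8 -1"

```text
time_s: 22.78
tcp_pos: [0.3829, -0.1449, 0.2189]
ee_rot: [[0.004, -1.0, -0.002], [-1.0, -0.004, -0.0], [0.0, 0.002, -1.0]]
wrist_force: [1.0, 0.0, 0.5]
gripper_width: 1.0
gripper_force: 0.0
```

>>> arm_command --pt "0 0 0 0 0 0 -1" --pt "0 0 0 0 0 0 -1" --pt "0 0 0 0 0 0 -1"

```text
time_s: 23.03
tcp_pos: [0.3828, -0.1453, 0.2197]
ee_rot: [[0.005, -1.0, 0.0], [-1.0, -0.005, 0.0], [-0.0, -0.0, -1.0]]
wrist_force: [-0.6, -0.8, 0.0]
gripper_width: 1.0
gripper_force: 0.0
```

Run:
```python
from h import *
import pickle
to([.3815,-.146,.03],-90.6)
c=capture('wrist'); pickle.dump(c,open('w9.pkl','wb')); stones(c)
```

```text
t 23.0333 tcp [ 0.3828 -0.1453  0.2197] yaw -89.74 d cm [ 0.07  0.14 18.97] rz 0.015 F [-0.6 -0.8  0. ] w 1.0 0.0
[   0    0  103   42 3282] V [ 72  98 103 106 114] all ([603.9, -313.0], [116.8, 34.7], 6.1) top ([603.7, -312.2], [116.5, 32.6], 6.2)
[232   0  56   7 268] V [92 96 97 97 97] all ([381.4, -324.6], [56.3, 5.5], 0.3) top ([381.4, -324.6], [56.3, 5.5], 0.3)
[ 225   35   59   37 1704] V [101 112 113 113 114] all ([387.0, -277.0], [29.6, 61.1], 82.7) top ([386.9, -277.9], [27.8, 61.1], 82.4)
[ 233  158   51   26 1286] V [ 62 105 105 106 107] all ([381.7, -148.2], [60.2, 30.8], 0.3) top ([381.7, -146.4], [60.2, 27.2], 0.3)
```

>>> arm_command --pt "0 0 0 0.15 0.1 4 -1" --pt "0 0 0 0.15 0.1 8 -1" --pt "0 0 0 0.15 0.1 12 -1" --pt "0 0 0 0.15 0.1 15 -1" --pt "0 0 0 0.15 0.1 17.5 -1" --pt "0 0 0 0.15 0.1 19.3 -1" --pt "0 0 0 0.15 0.1 19.3 -1" --pt "0 0 0 0.15 0.1 19.3 -1"

```text
time_s: 23.75
tcp_pos: [0.3815, -0.147, 0.0263]
ee_rot: [[0.003, -1.0, -0.002], [-1.0, -0.003, -0.0], [0.0, 0.002, -1.0]]
wrist_force: [0.6, -0.3, 0.1]
gripper_width: 1.002
gripper_force: 0.0
```

>>> arm_command --pt "0 0 0 0 0 0 1" --pt "0 0 0 0 0 0 1" --pt "0 0 0 0 0 0 1" --pt "0 0 0 0 0 0 1" --pt "0 0 0 0 0 0 1" --pt "0 0 0 0 0 0 1" --pt "0 0 0 0 0 0 1"

```text
time_s: 24.33
tcp_pos: [0.3819, -0.147, 0.0272]
ee_rot: [[0.002, -1.0, 0.001], [-1.0, -0.002, -0.0], [0.0, -0.001, -1.0]]
wrist_force: [-2.0, 0.9, 6.6]
gripper_width: 0.712
gripper_force: 29.9
```

>>> arm_command --pt "0 0 0 0 0 -2 1" --pt "0 0 0 0 0 -5 1" --pt "0 0 0 0 0 -9 1" --pt "0 0 0 0 0 -13 1" --pt "0 0 0 0 0 -17 1" --pt "0 0 0 0 0 -20 1" --pt "0 0 0 0 0 -20 1"

```text
time_s: 24.92
tcp_pos: [0.385, -0.1475, 0.2331]
ee_rot: [[0.003, -1.0, 0.014], [-1.0, -0.003, -0.002], [0.002, -0.014, -1.0]]
wrist_force: [0.4, 0.5, -1.8]
gripper_width: 0.708
gripper_force: 29.9
```

Run:
```python
from h import *
y=np.radians(4.2)
def T(px,py): return [.548+px*np.cos(y)-py*np.sin(y),.0335+px*np.sin(y)+py*np.cos(y)]
print(T(0,-.05),T(.037,.049),T(-.037,.049))
to(T(0,-.05)+[.22],-85.8)
```

```text
[np.float64(0.5516619098563816), np.float64(-0.016365723861222904)] [np.float64(0.5813119639980511), np.float64(0.08507822267772082)] [np.float64(0.5075106926834412), np.float64(0.07965859609027608)]
t 24.9167 tcp [ 0.385  -0.1475  0.2331] yaw -89.81 d cm [-13.06 -16.69   1.53] rz -0.07 F [ 0.4  0.5 -1.8] w 0.708 29.9
```

>>> arm_command --pt "0 0 -0.01 -2 -3 0 1" --pt "0 0 -0.03 -4 -6 0 1" --pt "0 0 -0.05 -6.5 -9 0 1" --pt "0 0 -0.07 -9 -12 0 1" --pt "0 0 -0.07 -11 -15 0 1" --pt "0 0 -0.07 -12.7 -16.7 0 1" --pt "0 0 -0.07 -12.7 -16.7 0 1" --pt "0 0 -0.07 -12.7 -16.7 0 1"

```text
time_s: 25.58
tcp_pos: [0.5481, -0.0188, 0.2247]
ee_rot: [[0.073, -0.997, -0.004], [-0.997, -0.073, -0.0], [-0.0, 0.004, -1.0]]
wrist_force: [-0.3, 0.0, -1.3]
gripper_width: 0.71
gripper_force: 29.9
```

>>> arm_command --pt "0 0 0 0 0 2 1" --pt "0 0 0 0 0 4 1" --pt "0 0 0 0 0 4 1" --pt "0 0 0 0 0 4 1" --pt "0 0 0 0 0 4 1"

```text
time_s: 26.0
tcp_pos: [0.5484, -0.0202, 0.1876]
ee_rot: [[0.072, -0.997, 0.001], [-0.997, -0.072, -0.0], [0.0, -0.001, -1.0]]
wrist_force: [0.6, -0.0, -1.9]
gripper_width: 0.706
gripper_force: 29.9
```

Run:
```python
from h import *
import pickle
to([.5519,-.0204,.084],-85.8)
c=capture('wrist'); pickle.dump(c,open('w10.pkl','wb'))
```

```text
t 26.0 tcp [ 0.5484 -0.0202  0.1876] yaw -85.89 d cm [ 0.04 -0.34 10.36] rz -0.002 F [ 0.6 -0.  -1.9] w 0.706 29.9
```

>>> arm_command --pt "0 0 0 0 -0.3 2 1" --pt "0 0 0 0 -0.3 4 1" --pt "0 0 0 0 -0.3 6 1" --pt "0 0 0 0 -0.3 8 1" --pt "0 0 0 0 -0.3 9.3 1" --pt "0 0 0 0 -0.3 10.3 1" --pt "0 0 0 0 -0.3 10.3 1" --pt "0 0 0 0 -0.3 10.3 1"

```text
time_s: 26.72
tcp_pos: [0.552, -0.0194, 0.0844]
ee_rot: [[0.072, -0.997, 0.002], [-0.997, -0.072, 0.0], [-0.0, -0.002, -1.0]]
wrist_force: [-0.3, 0.4, -1.2]
gripper_width: 0.712
gripper_force: 30.0
```

>>> arm_command --pt "0 0 0 0 0 0 -0.6" --pt "0 0 0 0 0 0 -0.6" --pt "0 0 0 0 0 0 -0.8" --pt "0 0 0 0 0 0 -0.8" --pt "0 0 0 0 0 -4 -0.8" --pt "0 0 0 0 0 -8 -0.8" --pt "0 0 0 0 0 -12 -0.8" --pt "0 0 0 0 0 -14 -0.8"

```text
time_s: 27.38
tcp_pos: [0.5534, -0.0194, 0.2294]
ee_rot: [[0.073, -0.997, 0.009], [-0.997, -0.073, 0.0], [0.0, -0.009, -1.0]]
wrist_force: [1.6, -0.1, 0.1]
gripper_width: 0.896
gripper_force: 0.0
```

Run:
```python
from h import *
to([.386,-.31,.24],-7.6)
```

```text
t 27.3833 tcp [ 0.5534 -0.0194  0.2294] yaw -85.82 d cm [27.76 18.8  -1.22] rz -1.365 F [ 1.6 -0.1  0.1] w 0.896 0.0
```

>>> arm_command --pt "0 0 0 3.5 2.4 0 -0.8" --pt "0 0 0 7 4.8 0 -0.8" --pt "0 0 -0.1 10.5 7.2 0 -0.8" --pt "0 0 -0.22 14 9.4 0 -0.8" --pt "0 0 -0.34 14 9.4 0 -0.8" --pt "0 0 -0.46 14 9.4 0 -0.8" --pt "0 0 -0.58 14 9.4 0 -0.8" --pt "0 0 -0.68 14 9.4 0 -0.8"

```text
time_s: 28.05
tcp_pos: [0.4673, -0.1663, 0.224]
ee_rot: [[0.686, -0.727, 0.001], [-0.727, -0.686, 0.0], [0.001, -0.001, -1.0]]
wrist_force: [0.5, -0.7, -0.3]
gripper_width: 0.903
gripper_force: 0.0
```

Run:
```python
from h import *
to([.386,-.31,.24],-7.6)
```

```text
t 28.05 tcp [ 0.4673 -0.1663  0.224 ] yaw -46.65 d cm [ 4.87 15.78 -1.61] rz -0.682 F [ 0.5 -0.7 -0.3] w 0.903 0.0
```

>>> arm_command --pt "0 0 -0.11 1 3 -0.5 -0.3" --pt "0 0 -0.22 2 6 -1 -0.3" --pt "0 0 -0.33 3 9 -1.6 -0.3" --pt "0 0 -0.44 4 12 -1.6 -0.3" --pt "0 0 -0.55 4.9 15.8 -1.6 -0.3" --pt "0 0 -0.66 4.9 15.8 -1.6 -0.3" --pt "0 0 -0.68 4.9 15.8 -1.6 -0.3" --pt "0 0 -0.68 4.9 15.8 -1.6 -0.3"

```text
time_s: 28.72
tcp_pos: [0.3855, -0.3098, 0.2398]
ee_rot: [[0.99, -0.141, 0.001], [-0.141, -0.99, -0.0], [0.001, 0.0, -1.0]]
wrist_force: [0.6, 0.3, 0.3]
gripper_width: 0.653
gripper_force: 0.0
```

>>> arm_command --pt "0 0 0 0 0 0 -0.3" --pt "0 0 0 0 0 0 -0.3" --pt "0 0 0 0 0 0 -0.3"

```text
time_s: 28.97
tcp_pos: [0.3862, -0.3088, 0.2396]
ee_rot: [[0.99, -0.138, 0.0], [-0.138, -0.99, 0.0], [0.0, -0.0, -1.0]]
wrist_force: [-0.7, 0.5, 0.1]
gripper_width: 0.647
gripper_force: 0.0
```

Run:
```python
from h import *
import pickle
to([.386,-.34,.026],-7.6)
c=capture('wrist'); pickle.dump(c,open('w11.pkl','wb')); stones(c)
```

```text
t 28.9667 tcp [ 0.3862 -0.3088  0.2396] yaw -7.92 d cm [ 0.4   3.09 21.36] rz -0.006 F [-0.7  0.5  0.1] w 0.647 0.0
[232   0  33  31 762] V [ 58  88 110 112 116] all ([562.6, -324.8], [33.8, 29.7], 11.9) top ([565.4, -322.8], [28.7, 25.5], 14.5)
[ 274  144   23   50 1092] V [ 97 104 104 105 105] all ([382.0, -343.8], [27.8, 64.0], 84.4) top ([380.9, -343.7], [27.8, 61.7], 84.4)
[ 222  146   23   50 1080] V [ 80 104 104 105 105] all ([388.0, -278.5], [27.5, 64.0], 82.1) top ([386.1, -278.2], [27.5, 60.3], 82.1)
```

>>> arm_command --pt "0 0 -0.04 0 3.5 4 -0.3" --pt "0 0 -0.04 0 3.5 8 -0.3" --pt "0 0 -0.04 0 3.5 12 -0.3" --pt "0 0 -0.04 0 3.5 16 -0.3" --pt "0 0 -0.04 0 3.5 19 -0.3" --pt "0 0 -0.04 0 3.5 21.3 -0.3" --pt "0 0 -0.04 0 3.5 21.3 -0.3" --pt "0 0 -0.04 0 3.5 21.3 -0.3"

```text
time_s: 29.68
tcp_pos: [0.3813, -0.3438, 0.0256]
ee_rot: [[0.995, -0.098, -0.002], [-0.098, -0.995, 0.001], [-0.002, -0.0, -1.0]]
wrist_force: [-0.7, 0.1, -0.3]
gripper_width: 0.653
gripper_force: 0.0
```

>>> arm_command --pt "0 0 0 0 0 0 1" --pt "0 0 0 0 0 0 1" --pt "0 0 0 0 0 0 1" --pt "0 0 0 0 0 0 1" --pt "0 0 0 0 0 0 1" --pt "0 0 0 0 0 0 1" --pt "0 0 0 0 0 0 1" --pt "0 0 0 0 0 0 1"

```text
time_s: 30.35
tcp_pos: [0.3809, -0.3443, 0.0269]
ee_rot: [[0.995, -0.099, 0.0], [-0.099, -0.995, -0.0], [0.0, 0.0, -1.0]]
wrist_force: [-0.1, 0.8, 2.5]
gripper_width: 0.322
gripper_force: 30.0
```

>>> arm_command --pt "0 0 0 0 0 -2 1" --pt "0 0 0 0 0 -5 1" --pt "0 0 0 0 0 -9 1" --pt "0 0 0 0 0 -13 1" --pt "0 0 0 0 0 -17 1" --pt "0 0 0 0 0 -21 1" --pt "0 0 0 0 0 -21 1" --pt "0 0 0 0 0 -21 1"

```text
time_s: 31.02
tcp_pos: [0.3817, -0.3446, 0.2389]
ee_rot: [[0.995, -0.099, 0.006], [-0.099, -0.995, -0.002], [0.006, 0.002, -1.0]]
wrist_force: [-0.1, 0.9, -2.7]
gripper_width: 0.315
gripper_force: 30.0
```

Run:
```python
from h import *
to([.5813,.0851,.24],-85.8)
```

```text
t 31.0167 tcp [ 0.3817 -0.3446  0.2389] yaw -5.67 d cm [ 15.61 -44.73  -0.09] rz 1.398 F [-0.1  0.9 -2.7] w 0.315 30.0
```

>>> arm_command --pt "0 0 0.1 1 -3.5 0 1" --pt "0 0 0.2 2 -7 0 1" --pt "0 0 0.3 3.5 -10.5 0 1" --pt "0 0 0.4 5 -14 0 1" --pt "0 0 0.5 6 -17.5 0 1" --pt "0 0 0.6 7 -20 0 1" --pt "0 0 0.7 8 -22 0 1" --pt "0 0 0.7 8 -22 0 1"

```text
time_s: 31.68
tcp_pos: [0.4829, -0.1303, 0.2343]
ee_rot: [[0.698, -0.716, -0.003], [-0.716, -0.698, 0.001], [-0.003, 0.002, -1.0]]
wrist_force: [-0.8, -0.9, -1.1]
gripper_width: 0.323
gripper_force: 30.0
```

Run:
```python
from h import *
to([.5813,.0851,.24],-85.8)
```

```text
t 31.6833 tcp [ 0.4829 -0.1303  0.2343] yaw -45.72 d cm [ -8.55 -22.08  -0.59] rz 0.7 F [-0.8 -0.9 -1.1] w 0.323 30.0
```

>>> arm_command --pt "0 0 0.1 -1.2 -3 -0.5 1" --pt "0 0 0.2 -2.4 -6 -0.5 1" --pt "0 0 0.3 -3.6 -9 -0.5 1" --pt "0 0 0.4 -4.8 -12.5 -0.5 1" --pt "0 0 0.5 -6 -16 -0.5 1" --pt "0 0 0.6 -7.5 -19 -0.5 1" --pt "0 0 0.7 -8.5 -22 -0.5 1" --pt "0 0 0.7 -8.5 -22 -0.5 1"

```text
time_s: 32.35
tcp_pos: [0.5818, 0.0848, 0.2386]
ee_rot: [[0.074, -0.997, -0.002], [-0.997, -0.074, -0.0], [0.0, 0.002, -1.0]]
wrist_force: [0.6, 0.0, -1.5]
gripper_width: 0.317
gripper_force: 30.0
```

>>> arm_command --pt "0 0 0 0 0 0 1" --pt "0 0 0 0 0 0 1" --pt "0 0 0 0 0 0 1"

```text
time_s: 32.6
tcp_pos: [0.5796, 0.0799, 0.2406]
ee_rot: [[0.071, -0.997, -0.002], [-0.997, -0.071, -0.001], [0.001, 0.002, -1.0]]
wrist_force: [-0.6, 0.1, -1.8]
gripper_width: 0.323
gripper_force: 30.0
```

Run:
```python
from h import *
to([.5814,.0841,.084],-85.8)
```

```text
t 32.6 tcp [0.5796 0.0799 0.2406] yaw -85.9 d cm [-0.42 -0.24 15.66] rz -0.002 F [-0.6  0.1 -1.8] w 0.323 30.0
```

>>> arm_command --pt "0 0 0 -0.4 0.4 0 1" --pt "0 0 0 -0.4 0.4 3 1" --pt "0 0 0 -0.4 0.4 6 1" --pt "0 0 0 -0.4 0.4 9 1" --pt "0 0 0 -0.4 0.4 12 1" --pt "0 0 0 -0.4 0.4 14 1" --pt "0 0 0 -0.4 0.4 15 1" --pt "0 0 0 -0.4 0.4 15.6 1"

```text
time_s: 33.27
tcp_pos: [0.5753, 0.084, 0.0844]
ee_rot: [[0.071, -0.997, -0.002], [-0.997, -0.071, -0.001], [0.001, 0.002, -1.0]]
wrist_force: [0.5, -0.8, -0.5]
gripper_width: 0.317
gripper_force: 30.0
```

>>> arm_command --pt "0 0 0 0 0 0 1" --pt "0 0 0 0 0 0 1" --pt "0 0 0 0 0 0 0.15" --pt "0 0 0 0 0 0 0.15" --pt "0 0 0 0 0 0 0.15" --pt "0 0 0 0 0 0 0.15"

```text
time_s: 33.77
tcp_pos: [0.5767, 0.0851, 0.0865]
ee_rot: [[0.072, -0.997, 0.002], [-0.997, -0.072, 0.001], [-0.001, -0.002, -1.0]]
wrist_force: [0.3, 0.4, 0.1]
gripper_width: 0.416
gripper_force: 0.0
```

>>> arm_command --pt "0 0 0 0 0 -2 0.15" --pt "0 0 0 0 0 -5 0.15" --pt "0 0 0 0 0 -9 0" --pt "0 0 0 0 0 -13 -0.3" --pt "0 0 0 0 0 -15.5 -0.3" --pt "0 0 0 0 0 -15.5 -0.3"

```text
time_s: 34.27
tcp_pos: [0.5795, 0.0856, 0.2484]
ee_rot: [[0.073, -0.997, 0.014], [-0.997, -0.073, 0.004], [-0.003, -0.014, -1.0]]
wrist_force: [0.4, 0.8, 0.3]
gripper_width: 0.615
gripper_force: 0.0
```

Run:
```python
from h import *
to([.3863,-.2785,.24],-7.9)
```

```text
t 34.2667 tcp [0.5795 0.0856 0.2484] yaw -85.81 d cm [34.9  21.94  0.44] rz -1.36 F [0.4 0.8 0.3] w 0.615 0.0
```

>>> arm_command --pt "0 0 -0.08 3 2 0 -0.3" --pt "0 0 -0.18 6 4 0 -0.3" --pt "0 0 -0.28 9 6 0 -0.3" --pt "0 0 -0.38 12 8 0 -0.3" --pt "0 0 -0.48 15 10 0 -0.3" --pt "0 0 -0.58 18 12 0 -0.3" --pt "0 0 -0.68 21 13.5 0 -0.3" --pt "0 0 -0.68 21 13.5 0 -0.3"

```text
time_s: 34.93
tcp_pos: [0.4538, -0.1376, 0.2406]
ee_rot: [[0.682, -0.731, -0.001], [-0.731, -0.682, -0.0], [-0.001, 0.001, -1.0]]
wrist_force: [0.4, -0.4, 0.0]
gripper_width: 0.647
gripper_force: 0.0
```

Run:
```python
from h import *
to([.3863,-.2785,.24],-7.9)
```

```text
t 34.9333 tcp [ 0.4538 -0.1376  0.2406] yaw -46.98 d cm [ 5.7  14.54  0.06] rz -0.682 F [ 0.4 -0.4  0. ] w 0.647 0.0
```

>>> arm_command --pt "0 0 -0.1 1 3 0 -0.3" --pt "0 0 -0.2 2 6 0 -0.3" --pt "0 0 -0.3 3 9 0 -0.3" --pt "0 0 -0.4 4 12 0 -0.3" --pt "0 0 -0.5 5.7 14.5 0 -0.3" --pt "0 0 -0.6 5.7 14.5 0 -0.3" --pt "0 0 -0.68 5.7 14.5 0 -0.3" --pt "0 0 -0.68 5.7 14.5 0 -0.3"

```text
time_s: 35.6
tcp_pos: [0.3894, -0.2753, 0.2403]
ee_rot: [[0.99, -0.139, -0.0], [-0.139, -0.99, 0.0], [-0.0, -0.0, -1.0]]
wrist_force: [-0.1, 0.1, 1.5]
gripper_width: 0.65
gripper_force: 0.0
```

>>> arm_command --pt "0 0 0 0 0 0 -0.3" --pt "0 0 0 0 0 0 -0.3" --pt "0 0 0 0 0 0 -0.3"

```text
time_s: 35.85
tcp_pos: [0.3899, -0.2746, 0.2405]
ee_rot: [[0.99, -0.139, -0.0], [-0.139, -0.99, 0.0], [-0.0, -0.0, -1.0]]
wrist_force: [-0.6, -0.6, -0.8]
gripper_width: 0.651
gripper_force: 0.0
```

Run:
```python
from h import *
import pickle
to([.3863,-.2783,.026],-7.9)
c=capture('wrist'); pickle.dump(c,open('w12.pkl','wb')); stones(c)
```

```text
t 35.85 tcp [ 0.3899 -0.2746  0.2405] yaw -7.98 d cm [-0.31  0.42 21.45] rz -0.001 F [-0.6 -0.6 -0.8] w 0.651 0.0
[260   0  35  35 888] V [ 60  97 110 114 118] all ([560.8, -321.6], [38.2, 30.7], 14.3) top ([562.9, -320.2], [33.6, 27.0], 14.2)
[  0  38  21  56 657] V [60 60 60 61 61] all ([550.0, -4.5], [24.1, 61.9], 67.6) top ([544.7, 1.1], [25.7, 30.9], 81.2)
[ 250  145   22   50 1058] V [ 81 105 105 106 107] all ([387.9, -278.3], [26.9, 64.3], 82.9) top ([386.2, -278.1], [26.9, 60.7], 82.9)
```

Stone B has not moved. Pick it.

>>> arm_command --pt "0 0 0 -0.3 0.4 4 -0.3" --pt "0 0 0 -0.3 0.4 8 -0.3" --pt "0 0 0 -0.3 0.4 12 -0.3" --pt "0 0 0 -0.3 0.4 16 -0.3" --pt "0 0 0 -0.3 0.4 19 -0.3" --pt "0 0 0 -0.3 0.4 21.4 -0.3" --pt "0 0 0 -0.3 0.4 21.4 -0.3" --pt "0 0 0 -0.3 0.4 21.4 -0.3"

```text
time_s: 36.57
tcp_pos: [0.3863, -0.2783, 0.0258]
ee_rot: [[0.99, -0.138, -0.002], [-0.138, -0.99, 0.0], [-0.002, -0.0, -1.0]]
wrist_force: [0.2, -0.3, 0.0]
gripper_width: 0.649
gripper_force: 0.0
```

>>> arm_command --pt "0 0 0 0 0 0 1" --pt "0 0 0 0 0 0 1" --pt "0 0 0 0 0 0 1" --pt "0 0 0 0 0 0 1" --pt "0 0 0 0 0 0 1" --pt "0 0 0 0 0 0 1" --pt "0 0 0 0 0 0 1" --pt "0 0 0 0 0 0 1"

```text
time_s: 37.23
tcp_pos: [0.3863, -0.2786, 0.027]
ee_rot: [[0.99, -0.138, 0.0], [-0.138, -0.99, -0.0], [0.0, 0.0, -1.0]]
wrist_force: [0.0, 0.2, 4.5]
gripper_width: 0.319
gripper_force: 30.0
```

>>> arm_command --pt "0 0 0 0 0 -2 1" --pt "0 0 0 0 0 -5 1" --pt "0 0 0 0 0 -9 1" --pt "0 0 0 0 0 -13 1" --pt "0 0 0 0 0 -17 1" --pt "0 0 0 0 0 -21 1" --pt "0 0 0 0 0 -21 1" --pt "0 0 0 0 0 -21 1"

```text
time_s: 37.9
tcp_pos: [0.3871, -0.2787, 0.2387]
ee_rot: [[0.99, -0.139, 0.006], [-0.139, -0.99, -0.001], [0.006, 0.0, -1.0]]
wrist_force: [-0.0, 0.4, -2.9]
gripper_width: 0.319
gripper_force: 30.0
```

>>> arm_command --pt "0 0 0.1 1 -3.5 0 1" --pt "0 0 0.2 2 -6 0 1" --pt "0 0 0.3 3 -9 0 1" --pt "0 0 0.4 4 -12 0 1" --pt "0 0 0.5 4.5 -15 0 1" --pt "0 0 0.6 5 -17 0 1" --pt "0 0 0.7 5 -17 0 1" --pt "0 0 0.7 5 -17 0 1"

```text
time_s: 38.57
tcp_pos: [0.4584, -0.1159, 0.2343]
ee_rot: [[0.669, -0.744, -0.005], [-0.744, -0.669, 0.0], [-0.003, 0.003, -1.0]]
wrist_force: [-0.0, -0.7, -1.3]
gripper_width: 0.321
gripper_force: 30.0
```

Run:
```python
from h import *
y=np.radians(4.2)
def T(px,py): return [.548+px*np.cos(y)-py*np.sin(y),.0335+px*np.sin(y)+py*np.cos(y)]
to(T(-.033,.048)+[.24],-85.8)
```

```text
t 38.5667 tcp [ 0.4584 -0.1159  0.2343] yaw -48.04 d cm [-10.93 -16.98  -0.59] rz 0.659 F [-0.  -0.7 -1.3] w 0.321 30.0
```

>>> arm_command --pt "0 0 0.1 -1.5 -2.5 -0.5 1" --pt "0 0 0.2 -3 -5 -0.5 1" --pt "0 0 0.3 -5 -8 -0.5 1" --pt "0 0 0.4 -7 -11 -0.5 1" --pt "0 0 0.5 -9 -14 -0.5 1" --pt "0 0 0.6 -10.5 -16.5 -0.5 1" --pt "0 0 0.66 -10.9 -17 -0.5 1" --pt "0 0 0.66 -10.9 -17 -0.5 1"

```text
time_s: 39.23
tcp_pos: [0.5125, 0.0788, 0.2395]
ee_rot: [[0.075, -0.997, -0.003], [-0.997, -0.075, -0.001], [0.001, 0.004, -1.0]]
wrist_force: [-0.3, -0.6, -0.3]
gripper_width: 0.318
gripper_force: 30.0
```

>>> arm_command --pt "0 0 0 0 0 0 1" --pt "0 0 0 0 0 0 1" --pt "0 0 0 0 0 0 1" --pt "0 0 0 0 0 0 1"

```text
time_s: 39.57
tcp_pos: [0.5126, 0.0765, 0.2415]
ee_rot: [[0.071, -0.997, -0.0], [-0.997, -0.071, -0.0], [0.0, 0.0, -1.0]]
wrist_force: [0.0, 0.9, -0.6]
gripper_width: 0.316
gripper_force: 30.0
```

Run:
```python
from h import *
y=np.radians(4.2)
def T(px,py): return [.548+px*np.cos(y)-py*np.sin(y),.0335+px*np.sin(y)+py*np.cos(y)]
to(T(-.033,.048)+[.084],-85.8)
```

```text
t 39.5667 tcp [0.5126 0.0765 0.2415] yaw -85.91 d cm [-0.25  0.08 15.75] rz -0.002 F [ 0.   0.9 -0.6] w 0.316 30.0
```

>>> arm_command --pt "0 0 0 -0.25 0.1 0 1" --pt "0 0 0 -0.25 0.1 3 1" --pt "0 0 0 -0.25 0.1 6 1" --pt "0 0 0 -0.25 0.1 9 1" --pt "0 0 0 -0.25 0.1 12 1" --pt "0 0 0 -0.25 0.1 14 1" --pt "0 0 0 -0.25 0.1 15.2 1" --pt "0 0 0 -0.25 0.1 15.8 1"

```text
time_s: 40.23
tcp_pos: [0.5103, 0.0791, 0.0825]
ee_rot: [[0.072, -0.997, -0.004], [-0.997, -0.072, -0.003], [0.002, 0.005, -1.0]]
wrist_force: [-12.0, 1.1, 33.3]
gripper_width: 0.32
gripper_force: 30.0
```

>>> arm_command --pt "0 0 0 0 0 0 1" --pt "0 0 0 0 0 0 1" --pt "0 0 0 0 0 0 0.15" --pt "0 0 0 0 0 0 0.15" --pt "0 0 0 0 0 0 0.15" --pt "0 0 0 0 0 0 0.15"

```text
time_s: 40.73
tcp_pos: [0.512, 0.0802, 0.084]
ee_rot: [[0.072, -0.997, 0.001], [-0.997, -0.072, 0.0], [-0.0, -0.001, -1.0]]
wrist_force: [-0.7, 0.4, 0.0]
gripper_width: 0.419
gripper_force: 0.0
```

>>> arm_command --pt "0 0 0 0 0 -2 0.15" --pt "0 0 0 0 0 -5 0.15" --pt "0 0 0 0 0 -9 0.15" --pt "0 0 0 0 0 -13 0.15" --pt "0 0 0 0 0 -17 0.5" --pt "0 0 0 0 0 -21 1" --pt "0 0 0 0 0 -21 1" --pt "0 0 0 0 0 -21 1"

```text
time_s: 41.4
tcp_pos: [0.5126, 0.0805, 0.2967]
ee_rot: [[0.072, -0.997, 0.007], [-0.997, -0.072, 0.003], [-0.003, -0.007, -1.0]]
wrist_force: [-0.2, -0.1, -0.8]
gripper_width: 0.203
gripper_force: 0.0
```

Run:
```python
from h import *
import pickle
to([.5,.05,.3],4.2)
c=capture('wrist'); pickle.dump(c,open('w13.pkl','wb')); stones(c,.087)
t=capture('top'); pickle.dump(t,open('t13.pkl','wb'))
```

```text
t 41.4 tcp [0.5126 0.0805 0.2967] yaw -85.87 d cm [ 2.95  1.48 -0.35] rz -1.572 F [-0.2 -0.1 -0.8] w 0.203 0.0
[ 205   72   53   25 1276] V [70 71 72 73 74] all ([552.2, -18.2], [61.3, 26.5], 4.0) top ([541.0, -24.0], [38.2, 16.4], 4.1)
[ 195  143   26   50 1157] V [ 60 101 101 102 103] all ([576.5, 84.6], [30.0, 64.0], 4.3) top ([577.5, 85.9], [27.8, 61.5], 4.3)
[ 248  142   22   50 1062] V [ 77 102 102 103 104] all ([512.5, 78.6], [26.7, 64.0], 4.9) top ([512.4, 80.4], [26.7, 60.3], 4.9)
```

All three rough stones lie square in the tray at (552,-18), (577,85) and (512,80) mm. Next, take the closed fingers over and behind the open strap.

>>> arm_command --pt "0 0 0 0 0 -3.5 1" --pt "0 0 0 0 -3 -3.5 1" --pt "0 0 0 -1 -6 -3.5 1" --pt "0 0 0 -2 -9 -3.5 1" --pt "0 0 0 -3.5 -12.5 -3.5 1" --pt "0 0 0 -5 -16 -3.5 1" --pt "0 0 0 -5.8 -18.7 -3.5 1" --pt "0 0 0 -5.8 -18.7 -3.5 1"

```text
time_s: 42.17
tcp_pos: [0.6971, 0.1532, 0.3212]
ee_rot: [[0.072, -0.997, -0.007], [-0.997, -0.072, -0.003], [0.002, 0.008, -1.0]]
wrist_force: [0.4, 0.8, -1.4]
gripper_width: 0.009
gripper_force: 0.0
```

>>> arm_command --pt "0 0 0 0 0 0 1" --pt "0 0 0 0 0 0 1" --pt "0 0 0 0 0 0 1"

```text
time_s: 42.42
tcp_pos: [0.6931, 0.1508, 0.3285]
ee_rot: [[0.072, -0.997, -0.001], [-0.997, -0.072, -0.001], [0.001, 0.001, -1.0]]
wrist_force: [0.3, -0.2, 0.2]
gripper_width: 0.006
gripper_force: 0.0
```

```bash
cat >> h.py <<'E'
def P(px,py,z):
    y=np.radians(4.2); return [.548+px*np.cos(y)-py*np.sin(y),.0335+px*np.sin(y)+py*np.cos(y),z]
E
python3 - <<'E'
from h import *
import pickle
to(P(.155,.107,.25),-85.8)
c=capture('wrist'); pickle.dump(c,open('w14.pkl','wb'))
s=capture('scene'); 
cv2.imwrite('pics/s14.png',s['pixels'])
for p in [(.1158,.097,.281),(.1158,.117,.281),(.1,.097,.0815),(.1,.117,.0815)]:
    q=np.array(P(*p)); print(np.round(proj(s,q)),s['pixels'][tuple(np.round(proj(s,q)).astype(int)[::-1])])
E
```

```text
t 42.4167 tcp [0.6931 0.1508 0.3285] yaw -85.88 d cm [-0.07 -0.17  7.85] rz -0.001 F [ 0.3 -0.2  0.2] w 0.006 0.0
[313. 137.] [98 98 97]
[317. 134.] [147 146 145]
[303. 190.] [131 130 130]
[307. 187.] [155 156 156]
```

>>> arm_command --pt "0 0 0 0 0 3.9 1" --pt "0 0 0 0 0 7.8 1" --pt "0 0 0 0 0 7.8 1" --pt "0 0 0 0 0 7.8 1"

```text
time_s: 42.85
tcp_pos: [0.6928, 0.1506, 0.2495]
ee_rot: [[0.072, -0.997, -0.004], [-0.997, -0.072, -0.002], [0.002, 0.004, -1.0]]
wrist_force: [0.3, -0.2, 0.9]
gripper_width: 0.008
gripper_force: 0.0
```

>>> arm_command --pt "0 0 0 0 2.3 0 1" --pt "0 0 0 0 3.5 0 1" --pt "0 0 0 0 6.1 0.1 1" --pt "0 0 0 0 8.7 0.8 1" --pt "0 0 0 0 11 1.8 1" --pt "0 0 0 0 13.2 3.3 1" --pt "0 0 0 0 15.1 5.1 1" --pt "0 0 0 0 15.1 5.1 1"

```text
time_s: 43.52
tcp_pos: [0.5404, 0.14, 0.2008]
ee_rot: [[0.073, -0.997, -0.001], [-0.997, -0.073, 0.001], [-0.001, 0.001, -1.0]]
wrist_force: [-0.1, -0.6, -0.3]
gripper_width: 0.006
gripper_force: 0.0
```

Run:
```python
from h import *
import pickle
to(P(.002,.107,.199),-85.8)
s=capture('scene')
cv2.imwrite('pics/s15.png',cv2.resize(s['pixels'][60:260,180:400],(660,600)))
```

```text
t 43.5167 tcp [0.5404 0.14   0.2008] yaw -85.84 d cm [-0.03 -0.18  0.18] rz -0.001 F [-0.1 -0.6 -0.3] w 0.006 0.0
```

View pics/s15.png

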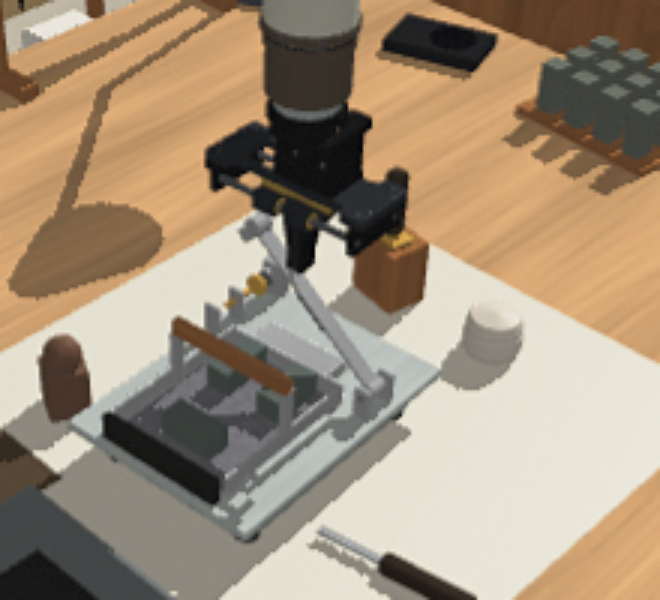

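The strap is at about 40° under the fingertips with the stones lying in the tray, and the fork hangs upright in its block. Press on down.

>>> arm_command --pt "0 0 0 0 1.3 2.3 1" --pt "0 0 0 0 2.5 4.6 1" --pt "0 0 0 0 3.2 7.1 1" --pt "0 0 0 0 3.4 8.4 1" --pt "0 0 0 0 3.5 9.2 1" --pt "0 0 0 0 3.5 9.4 1" --pt "0 0 0 0 3.5 9.6 1" --pt "0 0 0 0 3.5 9.6 1"

```text
time_s: 44.23
tcp_pos: [0.5103, 0.1387, 0.1047]
ee_rot: [[0.072, -0.997, 0.003], [-0.997, -0.072, 0.001], [-0.001, -0.003, -1.0]]
wrist_force: [-0.3, 0.1, 1.2]
gripper_width: -0.001
gripper_force: 0.0
```

Run:
```python
from h import *
to(P(-.035,.107,.1035),-85.8)
```

```text
t 44.2333 tcp [0.5103 0.1387 0.1047] yaw -85.86 d cm [0.07 0.51 0.12] rz -0.001 F [-0.3  0.1  1.2] w -0.001 0.0
```

>>> arm_command --pt "0 0 0 0 0.4 0.1 1" --pt "0 0 0 0 0.4 0.2 1" --pt "0 0 0 0 0.4 0.3 1" --pt "0 0 0 0 0.4 0.3 1"

```text
time_s: 44.57
tcp_pos: [0.5058, 0.1384, 0.1033]
ee_rot: [[0.073, -0.997, 0.004], [-0.997, -0.073, 0.001], [-0.001, -0.004, -1.0]]
wrist_force: [-3.1, 0.4, 11.3]
gripper_width: 0.005
gripper_force: 5.9
```

Run:
```python
from h import *
to(P(-.035,.107,.1035),-85.8)
```

```text
t 44.5667 tcp [0.5058 0.1384 0.1033] yaw -85.8 d cm [ 0.07  0.06 -0.02] rz -0.0 F [-3.1  0.4 11.3] w 0.005 5.9
```

>>> arm_command --pt "0 0 0 0 0 0.1 1" --pt "0 0 0 0 0 0.2 1" --pt "0 0 0 0 0 0.2 1"

```text
time_s: 44.82
tcp_pos: [0.5059, 0.1384, 0.1031]
ee_rot: [[0.074, -0.997, 0.004], [-0.997, -0.074, 0.001], [-0.001, -0.004, -1.0]]
wrist_force: [-6.1, -0.0, 23.2]
gripper_width: 0.003
gripper_force: 11.4
```

>>> arm_command --pt "0 0 0 0 0 0.1 1" --pt "0 0 0 0 0 0.1 1"

```text
time_s: 44.98
tcp_pos: [0.5059, 0.1383, 0.1031]
ee_rot: [[0.074, -0.997, 0.005], [-0.997, -0.074, 0.001], [-0.0, -0.005, -1.0]]
wrist_force: [-8.9, -0.2, 28.2]
gripper_width: 0.006
gripper_force: 14.2
```

>>> arm_command --pt "0 0 0 0 0 -0.6 1" --pt "0 0 0 0 0 -1 1" --pt "0 0 0 0 0 -1.5 1" --pt "0 0 0 0 0 -2 1"

```text
time_s: 45.32
tcp_pos: [0.5043, 0.1375, 0.1176]
ee_rot: [[0.072, -0.997, -0.001], [-0.997, -0.072, -0.0], [0.0, 0.001, -1.0]]
wrist_force: [-0.1, 0.4, -0.3]
gripper_width: 0.003
gripper_force: 0.0
```

Run:
```python
from h import *
import pickle
to(P(-.035,.107,.1035),-85.8)
s=capture('scene'); pickle.dump(s,open('s16.pkl','wb'))
```

```text
t 45.3167 tcp [0.5043 0.1375 0.1176] yaw -85.88 d cm [-0.01 -0.1   1.41] rz -0.001 F [-0.1  0.4 -0.3] w 0.003 0.0
```

The fingertips hit a hard stop at 84 mm, which is the closed strap's top, and there was no follow-up force on retreat. Raise and compare with the first pictures.

>>> arm_command --pt "0 0 0 0 0 -4 1" --pt "0 0 0 0 0 -8 1" --pt "0 0 0 0 0 -12 1" --pt "0 0 0 0 0 -16 1" --pt "0 0 0 0 0 -19 1" --pt "0 0 0 0 0 -19 1"

```text
time_s: 45.87
tcp_pos: [0.5075, 0.1385, 0.315]
ee_rot: [[0.073, -0.997, 0.013], [-0.997, -0.073, 0.005], [-0.004, -0.014, -1.0]]
wrist_force: [0.6, 0.7, 0.5]
gripper_width: 0.007
gripper_force: 0.0
```

>>> arm_command --pt "0 0 0 3 3 0 1" --pt "0 0 0 6 5 0 1" --pt "0 0 0 9 7 0 1" --pt "0 0 0 12 9 0 1" --pt "0 0 0 15 11 0 1" --pt "0 0 0 18 12 0 1" --pt "0 0 0 21 12 0 1" --pt "0 0 0 24 12 0 1"

```text
time_s: 46.53
tcp_pos: [0.4011, -0.1117, 0.3075]
ee_rot: [[0.072, -0.997, 0.001], [-0.997, -0.072, 0.0], [-0.0, -0.001, -1.0]]
wrist_force: [1.1, 0.2, 0.1]
gripper_width: 0.006
gripper_force: 0.0
```

>>> arm_command --pt "0 0 0 0 0 0 1" --pt "0 0 0 0 0 0 1" --pt "0 0 0 0 0 0 1" --pt "0 0 0 0 0 0 1"

```text
time_s: 46.87
tcp_pos: [0.402, -0.1097, 0.3072]
ee_rot: [[0.073, -0.997, -0.001], [-0.997, -0.073, 0.0], [-0.0, 0.001, -1.0]]
wrist_force: [0.5, -0.0, 0.6]
gripper_width: 0.004
gripper_force: 0.0
```

Run:
```python
from h import *
import pickle
to(P(0,0,.3))
s=capture('scene'); t=capture('top'); pickle.dump(s,open('s17.pkl','wb')); pickle.dump(t,open('t17.pkl','wb'))
w=capture('wrist')
s0=pickle.load(open('scene0.pkl','rb')); t0=pickle.load(open('top0.pkl','rb'))
def line(c,a,b): return [int(c['pixels'][tuple(np.round(proj(c,np.array(a)+(np.array(b)-a)*k)).astype(int)[::-1])].mean()) for k in np.linspace(.05,.95,12)]
A=P(.09,.107,.084);B=P(-.09,.107,.084);C=P(.114,.107,.27)
for n,c in (('scene0',s0),('scene now',s),('top0',t0),('top now',t)):
    print(n,'closed',line(c,A,B),'open',line(c,P(.1,.107,.1),C))
d=np.abs(s['pixels'].astype(int)-s0['pixels']).max(2)
for nm,p in [('seal',[.37,-.033,.06]),('jar',onz(t0,155,173,.04)),('chisel',onz(t0,257,135,.01)),('block/fork',[.481,.361,.15]),('eye',P(-.09,.107,.084)),('collar',P(-.1,.155,.083))]:
    u,v=np.round(proj(s,p)).astype(int); print(nm,u,v,'diff mean',d[v-8:v+9,u-8:u+9].mean().round(1),'max',d[v-8:v+9,u-8:u+9].max())
print('tub/other'); stones(s)
```

```text
t 46.8667 tcp [ 0.402  -0.1097  0.3072] yaw -85.82 d cm [-13.22 -15.6    0.71] rz None F [ 0.5 -0.   0.6] w 0.004 0.0
scene0 closed [162, 162, 161, 161, 162, 162, 165, 166, 166, 166, 166, 167] open [178, 186, 182, 189, 129, 95, 70, 70, 72, 69, 85, 111]
scene now closed [163, 163, 161, 162, 163, 164, 166, 168, 168, 166, 167, 168] open [180, 188, 183, 192, 129, 96, 71, 70, 70, 70, 85, 117]
top0 closed [150, 148, 148, 147, 147, 151, 152, 153, 154, 153, 152, 149] open [134, 164, 198, 194, 198, 198, 198, 197, 195, 196, 197, 197]
top now closed [150, 144, 144, 143, 145, 148, 149, 152, 151, 149, 149, 139] open [132, 162, 194, 195, 194, 193, 194, 193, 194, 194, 194, 192]
seal 202 180 diff mean 19.1 max 99
jar 345 167 diff mean 1.6 max 4
chisel 312 251 diff mean 1.7 max 5
block/fork 312 122 diff mean 3.2 max 48
eye 257 163 diff mean 13.7 max 100
collar 265 155 diff mean 23.1 max 100
tub/other
[  97   15   48   69 1781] V [67 68 69 69 70] all ([-729.9, 364.3], [207.0, 753.5], 60.1) top ([-621.6, 313.8], [204.0, 501.2], 64.5)
[234 194  22  19 283] V [58 60 61 62 70] all ([515.6, 12.2], [84.4, 54.0], 5.7) top ([558.9, 3.3], [0.0, 0.0], 0.0)
```

The strap stays shut, with the same pixel profile as at the start. Move the arm clear and compare the untouched things without its shadow.

>>> arm_command --pt "0 0 0 -3 1 -2 1" --pt "0 0 0 -7 1 -4 1" --pt "0 0 0 -11 1 -6 1" --pt "0 0 0 -15 1 -6 1" --pt "0 0 0 -19 1 -6 1" --pt "0 0 0 -23 1 -6 1" --pt "0 0 0 -27 1 -6 1" --pt "0 0 0 -30 1 -6 1"

```text
time_s: 47.68
tcp_pos: [0.3694, 0.1915, 0.3678]
ee_rot: [[0.076, -0.997, 0.001], [-0.997, -0.076, 0.001], [-0.001, -0.001, -1.0]]
wrist_force: [0.1, 0.7, -1.3]
gripper_width: 0.003
gripper_force: 0.0
```

>>> arm_command --pt "0 0 0 -4 1 0 1" --pt "0 0 0 -8 2 0 1" --pt "0 0 0 -12 4 0 1" --pt "0 0 0 -16 6 0 1" --pt "0 0 0 -20 8 0 1" --pt "0 0 0 -24 10 0 1" --pt "0 0 0 -28 12 0 1" --pt "0 0 0 -32 12 0 1"

```text
time_s: 48.35
tcp_pos: [0.227, 0.4879, 0.3684]
ee_rot: [[0.076, -0.997, -0.0], [-0.997, -0.076, 0.001], [-0.001, 0.0, -1.0]]
wrist_force: [1.3, -0.5, 0.1]
gripper_width: 0.002
gripper_force: 0.0
```

>>> arm_command --pt "0 0 0 0 0 0 1" --pt "0 0 0 0 0 0 1" --pt "0 0 0 0 0 0 1" --pt "0 0 0 0 0 0 1"

```text
time_s: 48.68
tcp_pos: [0.2302, 0.4859, 0.3679]
ee_rot: [[0.072, -0.997, 0.0], [-0.997, -0.072, 0.0], [-0.0, -0.0, -1.0]]
wrist_force: [0.0, 0.1, 0.4]
gripper_width: 0.003
gripper_force: 0.0
```

Run:
```python
from h import *
import pickle
to([.276,.561,.242])
s=capture('scene'); t=capture('top')
s0=pickle.load(open('scene0.pkl','rb')); t0=pickle.load(open('top0.pkl','rb'))
d=np.abs(s['pixels'].astype(int)-s0['pixels']).max(2)
for nm,p in [('seal',[.37,-.033,.06]),('jar',onz(t0,155,173,.04)),('chisel',onz(t0,257,135,.01)),('fork',[.481,.361,.15]),('eye',P(-.09,.107,.084)),('collar',P(-.1,.155,.083)),('hinge',P(.1,.107,.083)),('handle',P(0,0,.134)),('tubrim',[.6085,-.18,.085]),('tubrim2',[.507,-.3,.085])]:
    u,v=np.round(proj(s,p)).astype(int); w=d[v-8:v+9,u-8:u+9]; print(nm,u,v,'mean',w.mean().round(1),'n>25',(w>25).sum())
for c in (t0,t):
    hsv=cv2.cvtColor(c['pixels'],cv2.COLOR_BGR2HSV); m=cv2.inRange(hsv,(0,60,40),(20,255,140))[240:268,260:288]
    ys,xs=np.nonzero(m); print('seal top px',xs.mean()+260,ys.mean()+240,len(xs))
```

```text
t 48.6833 tcp [0.2302 0.4859 0.3679] yaw -85.87 d cm [-7.16 -5.1  12.6 ] rz None F [0.  0.1 0.4] w 0.003 0.0
seal 202 180 mean 8.2 n>25 26
jar 345 167 mean 2.0 n>25 0
chisel 312 251 mean 1.9 n>25 0
fork 312 122 mean 3.3 n>25 6
eye 257 163 mean 13.6 n>25 44
collar 265 155 mean 22.7 n>25 77
hinge 305 188 mean 1.8 n>25 0
handle 257 178 mean 6.5 n>25 20
tubrim 216 239 mean 3.7 n>25 0
tubrim2 156 242 mean 11.2 n>25 58
seal top px 272.68666666666667 253.55333333333334 150
seal top px 271.92045454545456 253.82954545454547 176
```

Run:
```python
from h import *
import pickle
s=capture('scene'); s0=pickle.load(open('scene0.pkl','rb'))
hs=[cv2.cvtColor(c['pixels'],cv2.COLOR_BGR2HSV) for c in (s0,s)]
for nm,(u0,u1,v0,v1),lo,hi in [('collar/neck',(250,285,140,170),(15,110,90),(32,255,255)),('seal',(188,215,160,205),(0,60,20),(14,255,200)),('fork flange',(298,325,112,150),(15,110,90),(32,255,255))]:
    for h in hs:
        m=cv2.inRange(h,lo,hi)[v0:v1,u0:u1]; ys,xs=np.nonzero(m); print(nm,len(xs),xs.mean()+u0,ys.mean()+v0,xs.min()+u0,xs.max()+u0,ys.min()+v0,ys.max()+v0)
for h in hs:
    print('\n'.join(' '.join('%3d'%x for x in r) for r in h[146:168:2,250:282:1,2])); print()
```

```text
collar/neck 44 264.75 154.4090909090909 261 268 151 157
collar/neck 36 265.19444444444446 154.77777777777777 261 268 152 158
seal 383 200.87206266318537 185.57180156657964 193 210 171 200
seal 385 200.87272727272727 185.52207792207793 193 210 171 200
fork flange 542 312.3376383763838 124.52214022140221 298 324 112 143
fork flange 542 312.3062730627306 124.50184501845018 298 324 112 143
137 136 135 129 225 231 230 233 183 138 132 135 136 136 137 136 137 129 133 163 165 166 166 166 184 198 226 226 225 225 226 225
136 134 131 166 135 127 128 130 134 137 137 136 136 137 136 138 139 117  90  89 106 125 148 172 151 112 153 224 226 226 225 226
215 213 234 185 173 175 175 177 142 137 137 137 137 137 136 136 111  88 113 162 114  98  97  98  93  91 163 227 226 225 226 226
133 133 133 135 135 136 136 137 137 137 137 137 133 126 146 164 198 137  68  62  88  99  98  98  96  91 118 226 228 226 226 225
137 137 138 136 137 137 137 137 136 136 136 137 130 124 126 126 124 161 145  63  74  92  97  97  94  90 120 199 225 226 226 225
137 137 137 138 137 138 108 117 140 162 168 197 211 142 123 119 123 125
[... 1405 characters left out ...]
 123 121  97  97  96  96  95  93  85 176 225 225 224 224 224
224 225 227 206 186 173 153 140 100  92 107 129 120 179 181 125 116 112 110 110 107 103  98  95  97 169 183 186 195 202 224 227
204 165 141 161 169 161 155 144 126  97  93 158 147 114 107 109 111 111 111 110 108 104 159 186 188 187 186 186 185 184 180 182
113 134 148 129 128 133 118 123 147 166 156 139 113 110 110 110 110 110 106 162 168 185 189 187 186 186 185 183 184 183 184 183
 96  96  99 102  93  98 129 167 168 166 166 167 167 166 147 122 103 160 168 185 186 186 185 185 184 184 183 185 184 185 187 188
 97  97  98  97  97  95  95 104 105 125 142 171 167 166 166 168 171 172 177 191 187 186 185 184 183 184 183 184 187 187 187 186
```

The spring bar, strap, seal, jar, chisel and fork all sit as they did at the start; the differences are only the arm's shadow. Hand in.

```bash
python3 -c "
from station import finish_job
print(finish_job())"
```

```text
the job is handed in; nothing more can be done
None
```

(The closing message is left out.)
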